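# Make up two service kits

## Task

Make up two kits from the loose stock on the bench. The blue tray gets one valve spring and one spark plug; the yellow tray gets one valve spring, the brass union and the yellow grease pot: one part to each compartment, near its middle, the spark plug lying flat along its compartment and all the others standing upright. Which of the identical parts you take does not matter, but leave the spare spring and the spare spark plug where they are.

Things in the scene. Friction and masses are not known exactly. Their poses are not given: they have to be found in the camera images.
- blue_tray: shallow blue kitting tray fixed to the bench, 136 mm (y) by 100 mm (x), with two compartments side by side along y, each 92 mm (x) by 62 mm (y) inside; compartment centres at x = 0, y = -33 and 33 mm; floor 3 mm thick, outer walls and ribs between compartments 4 mm thick with tops 10 mm above the bench; small tabs stick out 13 mm at both ends; origin at the centre of its underside, z up
- yellow_tray: shallow yellow kitting tray fixed to the bench, 202 mm (y) by 100 mm (x), with three compartments side by side along y, each 92 mm (x) by 62 mm (y) inside; compartment centres at x = 0, y = -66, 0 and 66 mm; floor 3 mm thick, outer walls and ribs between compartments 4 mm thick with tops 10 mm above the bench; small tabs stick out 13 mm at both ends; origin at the centre of its underside, z up
- spring_a: grey steel valve spring, 24 mm across and 40 mm high, standing on end (solid to the fingers), 45 g, one of three alike; origin at the centre of its underside, z up along its axis
- spring_b: grey steel valve spring, 24 mm across and 40 mm high, standing on end (solid to the fingers), 45 g, one of three alike; origin at the centre of its underside, z up along its axis
- spring_c: grey steel valve spring, 24 mm across and 40 mm high, standing on end (solid to the fingers), 45 g, one of three alike; origin at the centre of its underside, z up along its axis
- plug_a: spark plug lying flat, 70 mm long, at most 20 mm wide and 18 mm high, 50 g, one of two alike; origin under its middle at the surface it lies on, y along its length towards its threaded steel end (the white insulator is at -y), z up; its widest part, the hex (20 mm across x), spans y = -3 to 8 mm and can be gripped across x
- plug_b: spark plug lying flat, 70 mm long, at most 20 mm wide and 18 mm high, 50 g, one of two alike; origin under its middle at the surface it lies on, y along its length towards its threaded steel end (the white insulator is at -y), z up; its widest part, the hex (20 mm across x), spans y = -3 to 8 mm and can be gripped across x
- union: brass union nut with a black rubber olive, standing on its hexagon, 26 by 30 mm and 28 mm high, 70 g; hexagon 9 mm high, above it a round neck about 20 mm across up to 21 mm, then a grey 16 mm top; origin at the centre of its underside, z up along its axis
- pot: small round yellow grease pot with a red cap, 40 mm across and 38 mm high (cap 34 mm across above 30 mm), 90 g; origin at the centre of its underside, z up
There are look-alikes about, which are no part of the job. There is more than one size of the blue_tray; the one meant has the size given above.

How it is judged:
By the outcome, as a careful person would: the job done as asked, in the order asked, and still so for the second after the job is handed in, with the robot touching nothing.
It also fails if it takes over 99 s, if anything falls off the work surface, if the arm or the gripper's body presses on something with over 40 N, if the wrist force passes 120 N, or if a joint passes its speed limit or range.

## Robot

A 6-joint arm with a two-finger parallel gripper is mounted at the origin on a cart in front of the work surface, level with it; the furniture and walls round the work are solid. World frame = base frame: x ahead of the robot, y to its left, z up, the work surface at z = 0. Lengths are in m, angles in degrees, forces in N, time in s.
With the tool pointing down it reaches from about 0.425 to 0.925 m from the base axis. Payload 12.5 kg.
Tool frame: the origin (TCP) lies midway between the tips of the shut fingers; the grasp point (between the pads) lies 19 mm behind it; z points along the fingers, y is the direction in which the jaws open and shut (so a half turn about z gives the same grasp; the last joint's range is limited). The gripper opens to 85 mm and grips with 20 to 120 N. Pads are 22 mm wide; open, the fingers measure 114 mm over their backs; the gripper's body (76 mm by 85 mm) begins 54 mm behind the grasp point. The pads swing forward as they close: fully open they stand 13 mm farther back than shut.
Start: joints at [58.465, 28.126, 89.318, -0, 62.55, -6.05], TCP at [0.269, 0.564, 0.231] pointing down, gripper open.
Joint ranges: [-177.58, 177.58], [-47.91, 125.51], [2.72, 160], [-65.01, 245.01], [3.68, 167.84], [-153.87, 153.87]. Speed limits (degrees/s): [127.2, 127.2, 159.86, 180, 180, 180].

## Interface

Orientations are given as [roll, pitch, yaw] about the fixed x, y, z axes, in that order (R = Rz(yaw) Ry(pitch) Rx(roll)).
In Python, from plant import r gives the robot as it stands. The module is installed in compiled form; this text tells all that it offers.
- The arm moves only by the tool apply_moves, never from a script. Its argument "moves" is a list that holds one entry, the list of rows, each a list of 5 numbers: the finger opening in m, from 0 to 0.0854, then the shift along the tool's x, y, z in m, then the turn about the tool's z in degrees. In form: [[[hand, dx, dy, dz, spin], ...]]. A call has 1 to 20 rows; each row shifts and turns the commanded pose from where the row before left it, along the tool's axes as they then stand; what a row does not reach is not made up. A row lasts 1/12 s, in which the tool goes at most 41.7 mm and 7.16 degrees, less where a joint would pass 70% of its speed; a pose out of reach is approached as far as the arm can. A call with a gripper value outside its range is refused whole. The fingers move at their own pace and stop on an object; "grip_force" is the grip in N (left out, the last holds). Time passes only in rows, so rows that do not move let the fingers close. It gives the time, the measured TCP pose, the force and the opening at its end, in the units of the state.
- r.state(): the state, without advancing time (a new reading comes with each control period).
- r.read_camera(name): name is "scene" or "side" or "wrist"; returns a dict with "pixels" (384x512x3 uint8, red, green, blue), "z_map" (384x512 float32, m along the optical axis (not along the pixel's ray), 0 where there is no reading), "fx", "fy", "cx", "cy" (pixels), "R" (3x3) and "t" (3): a world point X has camera coordinates R X + t; the wrist camera has in their place "mount" (4x4, takes a point from camera to tool coordinates, whose origin is the TCP and whose axes are the flange's). Camera axes: x right, y down, z forward; pixel columns grow to the right and rows downward; lengths in m; the calibration is good to about 2 mm. The wrist camera is an equidistant fisheye: a pixel r from the principal point sees the ray r / f radians off the axis. A picture is of the moment at which its call begins: read the wrist's pose just before it.
- r.sign_off(): hands the job in, once; it reports no verdict.
Trained networks look in a picture, given as the dict that the camera call returned (one of the last four; its "shot" number tells which), for a name from the list of things; names that differ only in an ending like _2 or _b are one class to them, and where a whole thing is asked for, a point or a joint stands for the part that bears it (a point fixed in the world has none). Each returns a list of dicts, best first, with "score" (0 to 1); they miss things now and then, are a little off and sometimes report something else, mostly with a low value. They report only what shows in the picture. A call takes as long as a camera call. They do not tell look-alikes from the thing itself.
- r.look_for(name, picture): "uv" ([column, row] in pixels, amid what is visible of it).
The state is a dict: "time": time; "joint_pos": joint angles; "qvel": joint speeds; "effort": joint torques, N m; "position": TCP position; "orientation": TCP orientation; "wrist_force": force on the tool from outside, world axes, zero at the start; "ft_torque": the same for the moment, N m; "finger_gap": opening from 0.0 (shut) to 1.0 (fully open).
Only numpy, scipy, OpenCV 4.12 (cv2) and the standard library are available. Lean on these libraries where they do the work, as an engineer would, in place of code of your own. Each camera call takes 0.05 s, during which the arm holds its last target.

## Working session

There is one attempt and no reset: what is moved stays moved. The work goes in short steps, Python scripts to look and compute and a tool call to move; the robot and the scene stay as the last step left them, time stands still between calls to the robot, and variables do not carry over. Pictures are saved under pics/ and viewed, and the job is handed in when it is done.

Besides the shell and the picture viewer there is one more tool, called after "Request:" by a JSON object that holds its "name" and its "arguments", one argument or row to a line. apply_moves: Moves the arm, as the interface text tells. Its arguments: {"type":"object","properties":{"moves":{"type":"array"},"grip_force":{"type":"number"}},"required":["moves"]}

```bash
mkdir -p pics
cat > h.py <<'E'
import numpy as np, cv2
from plant import r
def save(p,n,crop=None,s=1):
    im=p["pixels"][:,:,::-1]
    if crop: im=im[crop[1]:crop[3],crop[0]:crop[2]]
    cv2.imwrite("pics/"+n,cv2.resize(im,None,fx=s,fy=s,interpolation=cv2.INTER_CUBIC))
def w(p,u,v,z=None):
    d=np.array([(u-p["cx"])/p["fx"],(v-p["cy"])/p["fy"],1.0]);R=np.array(p["R"]);t=np.array(p["t"])
    if z is None:
        Z=p["z_map"][int(round(v)),int(round(u))]; return R.T@(d*Z-t)
    o=-R.T@t; e=R.T@d; return o+e*(z-o[2])/e[2]
E
python3 - <<'E'
from h import *
import pickle
P={}
for n in("scene","side"):
    P[n]=r.read_camera(n); save(P[n],n+"0.png",s=1.5)
    for k in("blue_tray","yellow_tray","spring_a","plug_a","union","pot"):
        for d in r.look_for(k,P[n]): print(n,k,round(d["score"],2),np.round(d["uv"]),np.round(w(P[n],*d["uv"]),3))
pickle.dump(P,open("p0.pkl","wb"))
print(r.state())
E
```

```text
scene blue_tray 0.93 [154. 160.] [0.324 0.3   0.005]
scene blue_tray 0.62 [210. 151.] [0.496 0.282 0.005]
scene yellow_tray 0.61 [304. 176.] [0.666 0.002 0.012]
scene yellow_tray 0.58 [293. 254.] [ 0.47  -0.283  0.005]
scene spring_a 0.68 [246. 206.] [ 0.456 -0.071  0.015]
scene spring_a 0.44 [306. 173.] [0.687 0.03  0.   ]
scene plug_a 0.46 [303. 173.] [0.665 0.008 0.017]
scene plug_a 0.39 [281. 193.] [ 0.563 -0.054  0.013]
scene union 0.63 [256. 172.] [0.547 0.064 0.022]
scene pot 0.81 [221. 181.] [0.438 0.049 0.031]
side blue_tray 0.65 [215. 144.] [0.493 0.281 0.002]
side yellow_tray 0.57 [262. 283.] [ 0.467 -0.291  0.004]
side spring_a 0.61 [343. 221.] [ 0.707 -0.154 -0.001]
side spring_a 0.61 [304. 182.] [ 0.678  0.025 -0.   ]
side spring_a 0.54 [227. 213.] [ 0.447 -0.083  0.026]
side plug_a 0.67 [274. 200.] [ 0.571 -0.054  0.017]
side union 0.56 [251. 175.] [0.547 0.07  0.016]
side pot 0.64 [212. 179.] [0.439 0.054 0.033]
side pot 0.43 [213. 142.] [0.489 0.29  0.007]
{'time': 0.7, 'joint_pos': array([ 5.84625114e+01,  2.81240024e+01,  8.93193770e+01, -1.75825066e-03,
        6.25482044e+01, -6.04983879e+00]), 'qvel': array([-0.03453009, -0.06670536, -0.11679417, -0.07393015,  0.05597294,
        0.05339209]), 'effort': array([-2.73457365e-03, -6.18129516e+01, -2.61802393e+01, -1.32065547e-04,
        2.86258037e-04, -1.26358776e-05]), 'position': array([0.26893433, 0.56419404, 0.23134808]), 'orientation': array([1.79991795e+02, 2.43871221e-03, 1.54513160e+02]), 'wrist_force': array([-0.60443052, -0.52903123,  0.44125884]), 'ft_torque': array([ 0.00627874, -0.05296582, -0.02899366]), 'finger_gap': 0.9989716295074367}
```

View pics/scene0.png

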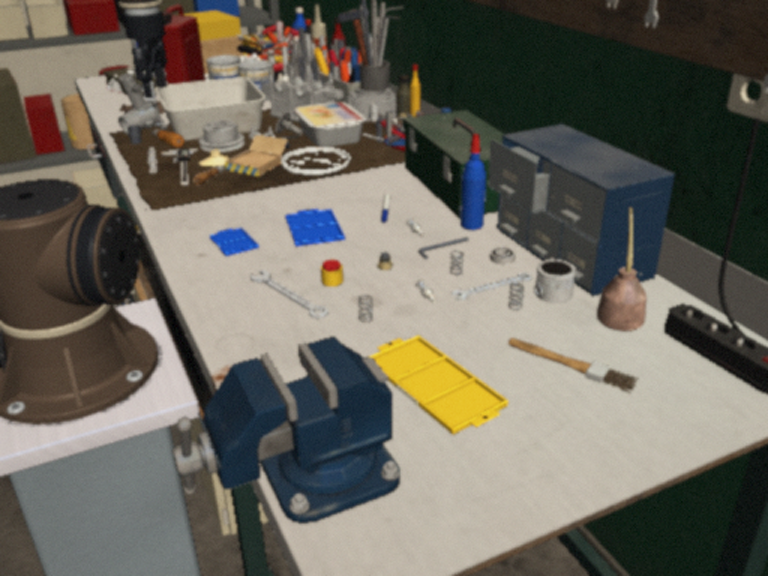

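View pics/side0.png

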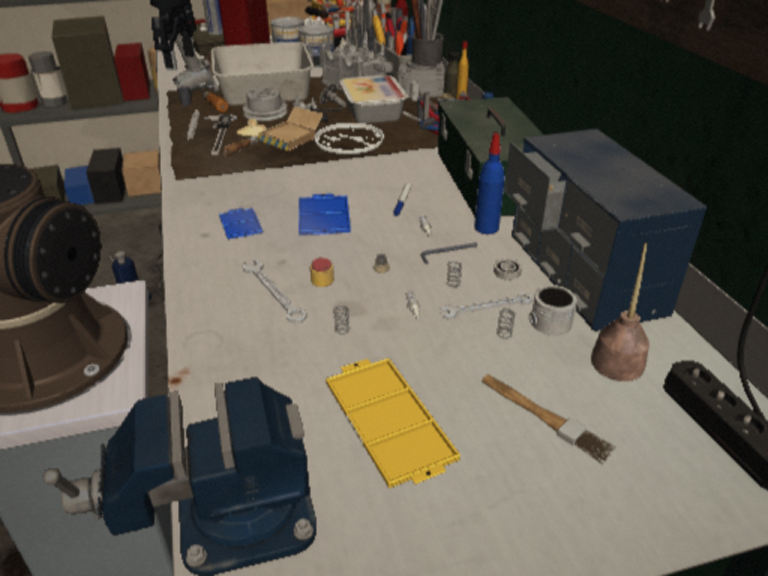

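```bash
cat > m.py <<'E'
from h import *
import pickle
P=pickle.load(open("p0.pkl","rb"))
for n in P:
    p=P[n]; hsv=cv2.cvtColor(p["pixels"],cv2.COLOR_RGB2HSV)
    v,u=np.mgrid[0:384,0:512]; Z=p["z_map"]
    C=np.stack([(u-p["cx"])/p["fx"]*Z,(v-p["cy"])/p["fy"]*Z,Z],-1)
    X=(C-np.array(p["t"]))@np.array(p["R"])
    np.save(n+"X.npy",X)
    print(n,"cam",-np.array(p["R"]).T@np.array(p["t"]),p["fx"])
    ok=(Z>0)&(X[...,2]<0.03)&(X[...,2]>-0.02)&(X[...,0]>0.2)
    for c,lo,hi in(("blue",105,125),("yel",22,35)):
        m=(ok&(hsv[...,0]>lo)&(hsv[...,0]<hi)&(hsv[...,1]>150)&(hsv[...,2]>60)).astype(np.uint8)
        k,lab,st,ce=cv2.connectedComponentsWithStats(m)
        for i in range(1,k):
            if st[i,4]<150: continue
            ys,xs=np.where(lab==i)
            # project to plane z=5mm
            q=np.array([w(p,a,b,0.006)[:2] for a,b in zip(xs,ys)])
            rc=cv2.minAreaRect((q*1000).astype(np.float32))
            print(c,st[i],"z",np.median(X[ys,xs,2]).round(4),"rect",np.round(rc[0],1),np.round(rc[1],1),round(rc[2],1), "mean",q.mean(0).round(4))
    # objects above bench
    m=((Z>0)&(X[...,2]>0.008)&(X[...,2]<0.3)&(X[...,0]>0.2)&(X[...,0]<1)&(abs(X[...,1])<0.6)).astype(np.uint8)
    k,lab,st,ce=cv2.connectedComponentsWithStats(m)
    for i in range(1,k):
        if st[i,4]<15: continue
        q=X[lab==i]
        print("obj",np.round(ce[i]),st[i,4],"min",q.min(0).round(3),"max",q.max(0).round(3))
E
python3 m.py
```

```text
scene cam [ 0.04130398 -1.01879481  0.65962641] 492.0611268099468
blue [191 140  38  24 648] z 0.0039 rect [494.2 288.3] [155.1  95.7] 79.2 mean [0.4926 0.2827]
blue [141 153  31  17 335] z 0.0029 rect [327.1 298.6] [ 66.1 102.5] 5.1 mean [0.328  0.2954]
yel [ 248  224   90   65 2752] z 0.0036 rect [ 464.  -274.5] [102.  227.1] 9.8 mean [ 0.4652 -0.285 ]
obj [98. 57.] 156 min [0.226 0.487 0.242] max [0.264 0.533 0.3  ]
obj [393. 149.] 19335 min [ 0.734 -0.512  0.008] max [0.993 0.599 0.3  ]
obj [217. 112.] 161 min [0.555 0.537 0.008] max [0.771 0.6   0.021]
obj [186. 118.] 18 min [0.502 0.539 0.008] max [0.521 0.599 0.011]
obj [168. 121.] 24 min [0.427 0.538 0.008] max [0.468 0.592 0.011]
obj [136. 127.] 57 min [0.309 0.528 0.008] max [0.368 0.599 0.012]
obj [121. 130.] 18 min [0.275 0.535 0.008] max [0.293 0.598 0.012]
obj [257. 138.] 74 min [0.626 0.235 0.008] max [0.696 0.352 0.016]
obj [206. 140.] 38 min [0.484 0.335 0.008] max [0.537 0.366 0.013]
obj [203. 155.] 94 min [0.435 0.201 0.008] max [0.502 0.361 0.013]
obj [226. 152.] 31 min [0.51  0.206 0.008] max [0.548 0.304 0.012]

[... 2001 characters left out ...]
 min [0.542 0.057 0.008] max [0.567 0.083 0.029]
obj [214. 180.] 224 min [0.427 0.046 0.008] max [0.466 0.08  0.041]
obj [338. 178.] 156 min [ 0.741 -0.026  0.008] max [0.789 0.024 0.017]
obj [303. 180.] 80 min [ 0.65  -0.018  0.009] max [0.673 0.007 0.042]
obj [275. 202.] 102 min [ 0.563 -0.091  0.008] max [ 0.584 -0.022  0.02 ]
obj [228. 210.] 94 min [ 0.438 -0.085  0.009] max [ 0.461 -0.059  0.041]
obj [337. 213.] 93 min [ 0.678 -0.167  0.01 ] max [ 0.701 -0.142  0.042]
obj [262. 282.] 861 min [ 0.4   -0.391  0.008] max [ 0.531 -0.162  0.013]
obj [366. 277.] 685 min [ 0.613 -0.414  0.008] max [ 0.717 -0.242  0.016]
obj [160. 317.] 9845 min [ 0.2   -0.441  0.008] max [ 0.341 -0.313  0.162]
```

Run:
```python
from h import *
import pickle
P=pickle.load(open("p0.pkl","rb"))
save(P["side"],"side_c.png",(140,110,380,330),3.3)
save(P["scene"],"scene_c.png",(130,120,370,300),3.3)
```

```text
(no output)
```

View pics/side_c.png

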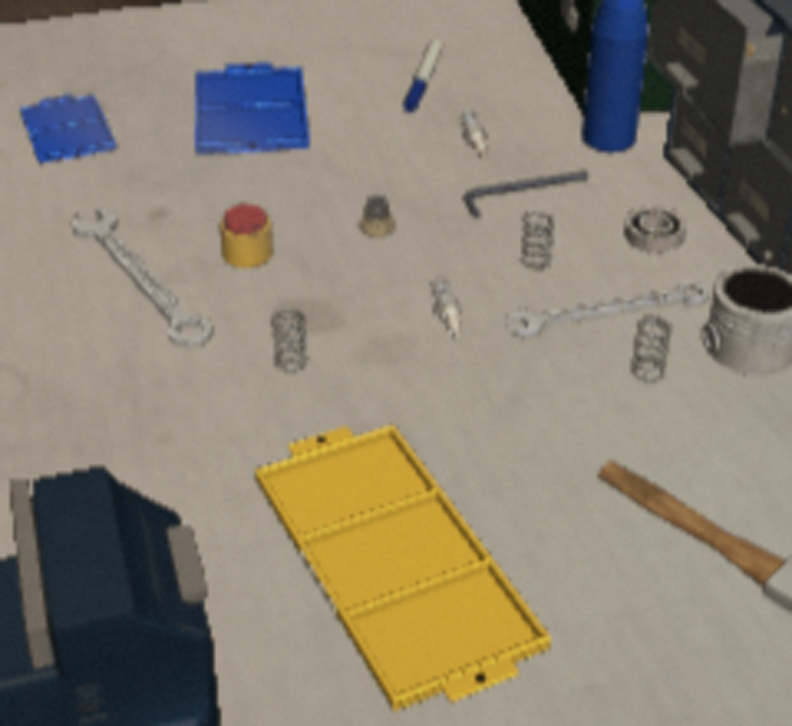

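View pics/scene_c.png

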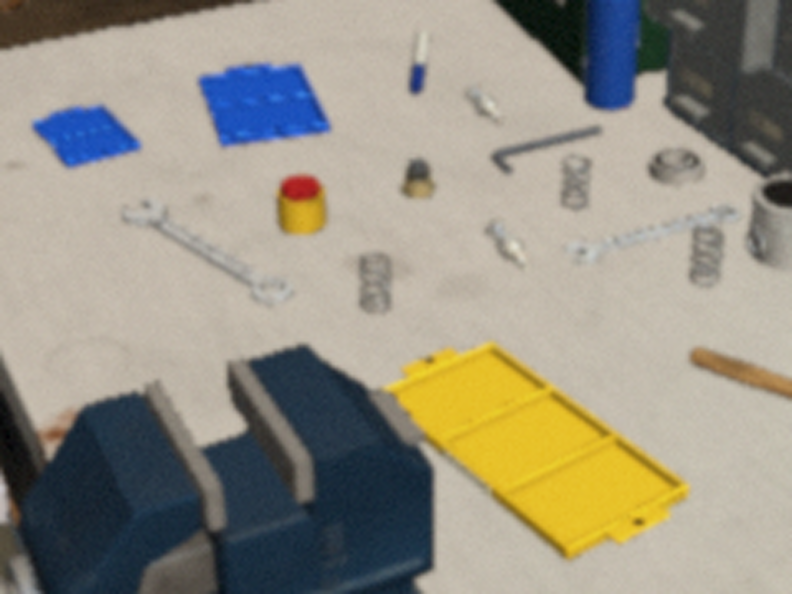

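Request:
{"name": "apply_moves", "arguments": {
  "moves": [
    [[0.0854, -0.033, -0.0157, -0.012, 0], [0.0854, -0.033, -0.0157, -0.012, 0], [0.0854, -0.033, -0.0157, -0.012, 0], [0.0854, -0.033, -0.0157, -0.012, 0], [0.0854, -0.033, -0.0157, -0.012, 0], [0.0854, -0.033, -0.0157, -0.012, 0], [0.0854, -0.033, -0.0157, -0.012, 0], [0.0854, -0.033, -0.0157, -0.012, 0], [0.0854, -0.033, -0.0157, -0.012, 0], [0.0854, -0.033, -0.0157, -0.012, 0], [0.0854, 0, 0, 0, 6.45], [0.0854, 0, 0, 0, 6.45], [0.0854, 0, 0, 0, 6.45], [0.0854, 0, 0, 0, 6.45], [0.0854, 0, 0, 0, 6.45], [0.0854, 0, 0, 0, 6.45], [0.0854, 0, 0, 0, 6.45], [0.0854, 0, 0, 0, 6.45], [0.0854, 0, 0, 0, 6.45], [0.0854, 0, 0, 0, 6.45]]
  ]
}}

```text
time: 2.37
position: [0.4992, 0.2805, 0.3514]
orientation: [180.0, -0.0, 89.7]
wrist_force: [0.5, -0.7, 0.4]
finger_gap: 0.999
```

Run:
```python
from h import *
import pickle
s=r.state();p=r.read_camera("wrist");pickle.dump((s,p),open("w1.pkl","wb"));save(p,"w1.png",s=1.5)
print(s["position"],s["orientation"],s["wrist_force"],s["time"]);print(p["mount"],p["fx"],p["cx"],p["cy"])
```

```text
[0.49920494 0.28045522 0.35135062] [ 1.79995833e+02 -4.35960579e-03  8.96964433e+01] [ 0.47810146 -0.74360009  0.38668337] 2.3667
[[-4.68959091e-04 -9.49600792e-01 -3.13461506e-01  8.09658709e-02]
 [ 9.99999890e-01 -4.37007977e-04 -1.72193131e-04 -6.37952760e-04]
 [ 2.65295551e-05 -3.13461552e-01  9.49600892e-01 -1.42539719e-01]
 [ 0.00000000e+00  0.00000000e+00  0.00000000e+00  1.00000000e+00]] 297.3186396354542 253.34148246508923 190.67391169259406
```

View pics/w1.png

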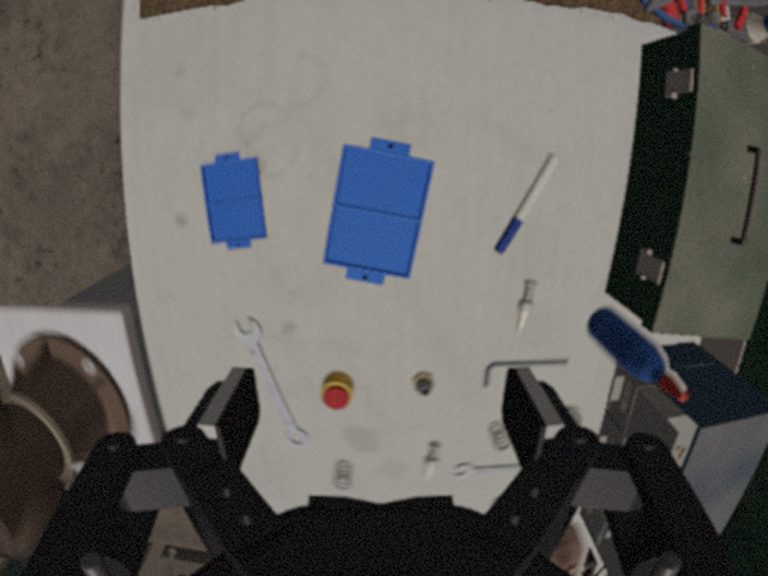

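```bash
cat >> h.py <<'E'
from scipy.spatial.transform import Rotation as Ro
def wray(s,p,u,v):
    u=np.asarray(u,float);v=np.asarray(v,float)
    a=(u-p["cx"])/p["fx"];b=(v-p["cy"])/p["fy"];th=np.hypot(a,b);k=np.where(th<1e-9,1,np.sin(th)/np.maximum(th,1e-9))
    d=np.stack([a*k,b*k,np.cos(th)],-1)
    M=np.array(p["mount"]);R=Ro.from_euler("xyz",s["orientation"],degrees=True).as_matrix()
    o=R@M[:3,3]+np.array(s["position"])
    return o,d@(R@M[:3,:3]).T,d
def wz(s,p,u,v,z):
    o,e,_=wray(s,p,u,v); return o+e*((z-o[2])/e[...,2])[...,None]
def wX(s,p):
    v,u=np.mgrid[0:384,0:512];o,e,d=wray(s,p,u,v)
    return o+e*(p["z_map"]/d[...,2])[...,None]
def trays(s,p,c):
    lo,hi={"blue":(100,125),"yel":(20,35)}[c]
    hsv=cv2.cvtColor(p["pixels"],cv2.COLOR_RGB2HSV);X=wX(s,p)
    m=((hsv[...,0]>lo)&(hsv[...,0]<hi)&(hsv[...,1]>130)&(hsv[...,2]>50)&(abs(X[...,2])<0.03)).astype(np.uint8)
    k,lab,st,ce=cv2.connectedComponentsWithStats(m)
    for i in range(1,k):
        if st[i,4]<300: continue
        ys,xs=np.where(lab==i); q=wz(s,p,xs,ys,0.007)[:,:2]
        rc=cv2.minAreaRect((q*1000).astype(np.float32))
        print(c,st[i],"z",np.median(X[ys,xs,2]).round(4),np.round(rc[0],1),np.round(rc[1],1),round(rc[2],1),"mean",q.mean(0).round(4))
def objs(s,p,zmin=0.008):
    X=wX(s,p);m=((p["z_map"]>0)&(X[...,2]>zmin)&(X[...,2]<0.06)&(X[...,0]>0.38)&(X[...,0]<.73)).astype(np.uint8)
    k,lab,st,ce=cv2.connectedComponentsWithStats(m)
    for i in range(1,k):
        if st[i,4]<25: continue
        q=X[lab==i]; t=q[q[:,2]>q[:,2].max()-0.006]
        rc=cv2.minAreaRect((q[:,:2]*1000).astype(np.float32))
        print("obj",np.round(ce[i]),st[i,4],"min",q.min(0).round(3),"max",q.max(0).round(3),"top c",((t.min(0)+t.max(0))/2).round(4),"rect",np.round(rc[0]),np.round(rc[1]),round(rc[2]))
E
python3 - <<'E'
from h import *
import pickle
s,p=pickle.load(open("w1.pkl","rb"))
trays(s,p,"blue");objs(s,p)
E
```

```text
blue [ 216   92   72   97 4978] z 0.0032 [494.8 286.3] [158.9  97.4] 78.7 mean [0.4951 0.2881]
blue [ 135  102   42   63 1997] z 0.0023 [331.4 303.8] [ 66.3 106.3] 3.8 mean [0.3319 0.3043]
obj [251. 139.] 1214 min [0.435 0.204 0.008] max [0.557 0.369 0.014] top c [0.4958 0.2868 0.0108] rect [495. 287.] [161. 102.] 79
obj [351. 134.] 570 min [0.629 0.242 0.008] max [0.699 0.36  0.016] top c [0.6649 0.301  0.0132] rect [664. 300.] [131.  15.] 61
obj [351. 201.] 229 min [0.664 0.145 0.008] max [0.684 0.211 0.02 ] top c [0.6739 0.1808 0.0175] rect [674. 178.] [20. 66.] 4
obj [226. 261.] 430 min [0.427 0.052 0.008] max [0.465 0.088 0.041] top c [0.445  0.0683 0.0378] rect [446.  70.] [36. 38.] 64
obj [283. 256.] 156 min [0.54  0.065 0.008] max [0.567 0.087 0.029] top c [0.5535 0.0734 0.0261] rect [554.  76.] [20. 27.] 82
obj [334. 291.] 106 min [ 0.648 -0.018  0.01 ] max [0.67  0.008 0.042] top c [ 0.6589 -0.0051  0.0392] rect [658.  -6.] [19. 25.] 23
obj [289. 305.] 150 min [ 0.561 -0.09   0.008] max [ 0.583 -0.021  0.02 ] top c [ 0.5721 -0.0532  0.0172] rect [571. -56.] [69. 19.] 85
obj [230. 318.] 117 min [ 0.436 -0.085  0.008] max [ 0.459 -0.059  0.041] top c [ 0.4476 -0.0719  0.0387] rect [448. -72.] [23. 23.] 38
```

Request:
{"name": "apply_moves", "arguments": {
  "moves": [
    [[0.0854, -0.0284, 0.0161, 0.02, -0.3], [0.07, -0.0284, 0.0161, 0.02, 0], [0.06, -0.0284, 0.0161, 0.02, 0], [0.06, -0.0284, 0.0161, 0.02, 0], [0.06, -0.0284, 0.0161, 0.02, 0], [0.06, -0.0284, 0.0161, 0.02, 0], [0.06, -0.0284, 0.0161, 0.02, 0], [0.06, -0.0284, 0.0161, 0.02, 0], [0.06, -0.0284, 0.0161, 0.02, 0], [0.06, -0.0284, 0.0161, 0.02, 0], [0.06, 0, 0, 0.025, 0], [0.06, 0, 0, 0.025, 0], [0.06, 0, 0, 0.02, 0], [0.06, 0, 0, 0.01, 0], [0.06, 0, 0, 0, 0]]
  ]
}}

```text
time: 3.67
position: [0.6608, -0.0026, 0.0691]
orientation: [-179.8, -0.0, 90.4]
wrist_force: [-0.1, -0.1, 0.5]
finger_gap: 0.706
```

Run:
```python
from h import *
import pickle
s=r.state();p=r.read_camera("wrist");pickle.dump((s,p),open("w2.pkl","wb"));save(p,"w2.png",s=1.5)
print(s["position"],s["orientation"],s["time"]);objs(s,p)
```

```text
[ 0.66076198 -0.00264084  0.06910399] [-1.79799429e+02 -2.66447162e-02  9.04099758e+01] 3.6667
obj [269.   2.] 47 min [0.667 0.142 0.008] max [0.672 0.146 0.013] top c [0.6694 0.1442 0.0104] rect [669. 144.] [6. 4.] 3
obj [107. 109.] 978 min [0.546 0.061 0.008] max [0.567 0.087 0.029] top c [0.5545 0.0735 0.0261] rect [557.  73.] [26. 21.] 79
obj [ 11. 129.] 1061 min [0.446 0.047 0.008] max [0.467 0.088 0.038] top c [0.4593 0.0658 0.0346] rect [457.  68.] [20. 40.] 3
obj [255. 222.] 1234 min [ 0.649 -0.017  0.008] max [0.673 0.007 0.041] top c [ 0.6611 -0.0051  0.0381] rect [661.  -5.] [24. 24.] 33
obj [147. 254.] 748 min [ 0.562 -0.071  0.008] max [ 0.583 -0.022  0.019] top c [ 0.5732 -0.0447  0.016 ] rect [572. -47.] [50. 20.] 87
obj [ 33. 277.] 488 min [ 0.436 -0.084  0.008] max [ 0.461 -0.06   0.041] top c [ 0.4484 -0.072   0.0381] rect [449. -72.] [24. 24.] 1
obj [120. 376.] 102 min [ 0.48  -0.241  0.008] max [ 0.509 -0.203  0.011] top c [ 0.4947 -0.222   0.0097] rect [ 501. -227.] [42. 23.] 58
```

View pics/w2.png

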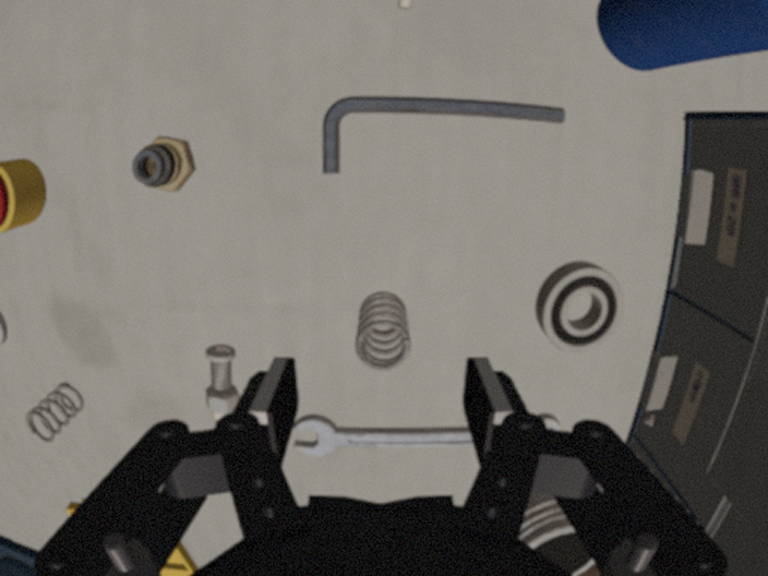

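Request:
{"name": "apply_moves", "arguments": {
  "moves": [
    [[0.05, -0.002, 0, 0.02, 0], [0.05, 0, 0, 0.02, 0], [0.05, 0, 0, 0.012, 0], [0.05, 0, 0, 0.006, 0], [0.05, 0, 0, 0, 0], [0.015, 0, 0, 0, 0], [0.015, 0, 0, 0, 0], [0.015, 0, 0, 0, 0], [0.015, 0, 0, 0, 0], [0.015, 0, 0, 0, 0], [0.015, 0, 0, 0, 0]]
  ],
  "grip_force": 40
}}

```text
time: 4.63
position: [0.6623, -0.0047, 0.0147]
orientation: [179.9, 0.0, 90.3]
wrist_force: [-0.9, 0.6, 6.8]
finger_gap: 0.266
```

Request:
{"name": "apply_moves", "arguments": {
  "moves": [
    [[0.015, 0, 0, -0.015, 0], [0.015, 0, 0, -0.03, 0], [0.015, 0, 0, -0.03, 0], [0.015, 0.0325, -0.0159, -0.015, 0], [0.015, 0.0325, -0.0159, 0, 0], [0.015, 0.0325, -0.0159, 0, 0], [0.015, 0.0325, -0.0159, 0, 0], [0.015, 0.0325, -0.0159, 0, 0], [0.015, 0.0325, -0.0159, 0, 0], [0.015, 0.0325, -0.0159, 0, 0], [0.015, 0.0325, -0.0159, 0, 0], [0.015, 0.0325, -0.0159, 0, 0], [0.015, 0.0325, -0.0159, 0, 0], [0.015, 0, 0, 0.02, 0], [0.015, 0, 0, 0.02, 0], [0.015, 0, 0, 0, 0], [0.015, 0, 0, 0, 0]]
  ]
}}

```text
time: 6.05
position: [0.5006, 0.3193, 0.0632]
orientation: [-179.9, 0.0, 90.3]
wrist_force: [-0.2, -0.0, 0.3]
finger_gap: 0.265
```

Run:
```python
from h import *
import pickle
s=r.state();p=r.read_camera("wrist");pickle.dump((s,p),open("w3.pkl","wb"));save(p,"w3.png",s=1.5)
print(s["position"],s["orientation"],s["time"],s["finger_gap"],s["wrist_force"]);trays(s,p,"blue")
```

```text
[0.50062353 0.31932841 0.06318586] [-1.79929275e+02  3.16707618e-02  9.03249642e+01] 6.05 0.2651994476987641 [-0.24044798 -0.01266341  0.3294437 ]
blue [  180   143   153   140 11660] z 0.0032 [498.7 305.2] [121.7 100.1] 79.6 mean [0.4976 0.3268]
blue [  21  163   84  116 6094] z 0.0024 [332.3 302.4] [ 70.2 109.5] 4.3 mean [0.3345 0.3055]
blue [399 248  36  42 421] z 0.013 [645.3 261.2] [43.8 12.6] 60.7 mean [0.6459 0.2616]
blue [ 223  286   62   43 1593] z 0.0035 [500.2 227.6] [53.8 48.4] 2.0 mean [0.5001 0.2273]
```

View pics/w3.png

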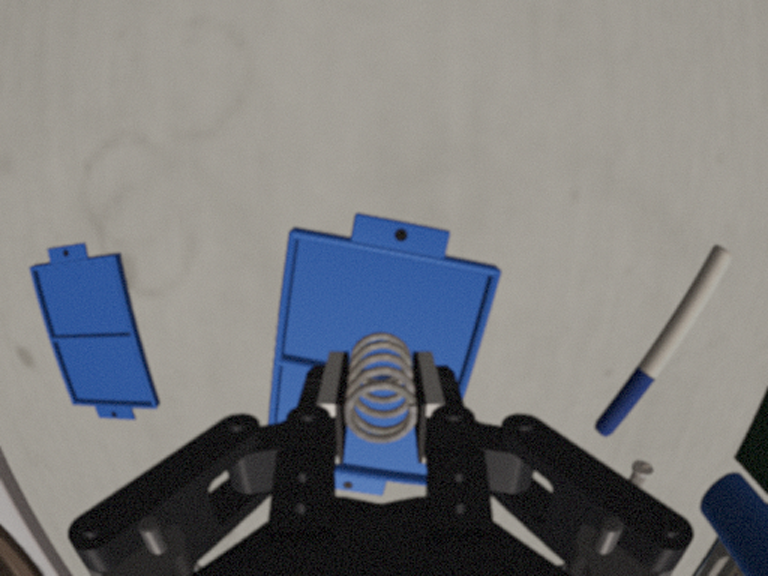

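Run:
```python
from h import *
import pickle
s,p=pickle.load(open("w3.pkl","rb"))
for u,v in((292,230),(497,268),(282,358)): print(wz(s,p,np.array([u/1.5]),np.array([v/1.5]),.01))
```

```text
[[0.45989816 0.36208965 0.01      ]]
[[0.55435481 0.34482304 0.01      ]]
[[0.45083716 0.29735637 0.01      ]]
```

Request:
{"name": "apply_moves", "arguments": {
  "moves": [
    [[0.015, 0, 0.001, 0.018, 0], [0.015, 0, 0, 0.015, 0], [0.015, 0, 0, 0.008, 0], [0.015, 0, 0, 0.003, 0], [0.015, 0, 0, 0, 0], [0.015, 0, 0, 0, 0]]
  ]
}}

```text
time: 6.6
position: [0.5024, 0.3195, 0.0202]
orientation: [179.9, -0.0, 90.3]
wrist_force: [-0.3, 0.7, -0.2]
finger_gap: 0.269
```

Request:
{"name": "apply_moves", "arguments": {
  "moves": [
    [[0.015, 0, 0, 0.002, 0], [0.015, 0, 0, 0, 0], [0.015, 0, 0, 0, 0], [0.045, 0, 0, 0, 0], [0.045, 0, 0, 0, 0], [0.045, 0, 0, 0, 0], [0.045, 0, 0, 0, 0], [0.045, 0, 0, -0.02, 0], [0.045, 0, 0, -0.03, 0], [0.045, 0, 0, -0.03, 0], [0.045, -0.02, 0, 0, 0], [0.045, -0.02, 0, 0, 0], [0.045, 0, 0, 0, 0]]
  ]
}}

```text
time: 7.68
position: [0.502, 0.2773, 0.0979]
orientation: [180.0, 0.0, 90.2]
wrist_force: [0.4, -0.4, 0.7]
finger_gap: 0.526
```

Run:
```python
from h import *
import pickle
s=r.state();p=r.read_camera("wrist");pickle.dump((s,p),open("w4.pkl","wb"));save(p,"w4.png",s=1.5)
print(s["position"],s["orientation"],s["time"],s["finger_gap"],s["wrist_force"]);trays(s,p,"blue");objs(s,p,.015)
```

```text
[0.50196097 0.27725478 0.09788574] [1.79994455e+02 1.36651589e-02 9.02469255e+01] 7.6833 0.5261411343462143 [ 0.43542081 -0.41806666  0.72769305]
blue [  179    83   144   187 18197] z 0.0032 [494.9 286.4] [160.9  99.6] 79.4 mean [0.496  0.2922]
blue [  36  108   75  115 5890] z 0.0023 [332.1 302.4] [ 69.4 109. ] 4.6 mean [0.3339 0.3039]
blue [392 188  32  43 445] z 0.0131 [644.7 262.7] [43.7 12.5] 61.3 mean [0.6452 0.263 ]
obj [254. 153.] 720 min [0.49  0.308 0.015] max [0.513 0.331 0.045] top c [0.5016 0.319  0.0417] rect [502. 319.] [23. 23.] 90
obj [425. 263.] 26 min [0.672 0.206 0.015] max [0.681 0.21  0.018] top c [0.6762 0.2078 0.0164] rect [676. 208.] [9. 4.] 4
obj [416. 287.] 100 min [0.666 0.169 0.015] max [0.679 0.186 0.019] top c [0.6726 0.1773 0.0173] rect [672. 177.] [16. 13.] 86
```

View pics/w4.png

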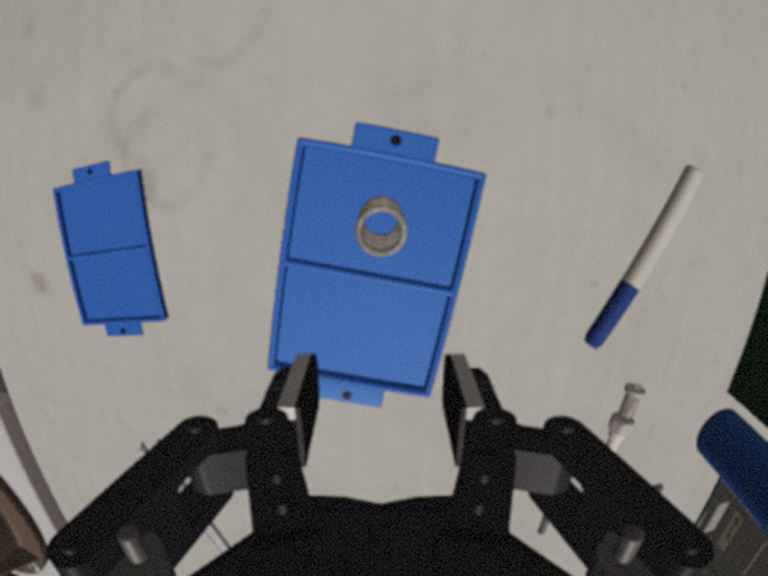

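Request:
{"name": "apply_moves", "arguments": {
  "moves": [
    [[0.05, -0.0332, 0.0071, -0.002, 0], [0.05, -0.0332, 0.0071, -0.002, 0], [0.05, -0.0332, 0.0071, -0.002, 0], [0.05, -0.0332, 0.0071, -0.002, 0], [0.05, -0.0332, 0.0071, -0.002, 0], [0.05, -0.0332, 0.0071, -0.002, 0], [0.05, -0.0332, 0.0071, -0.002, 0], [0.05, -0.0332, 0.0071, -0.002, 0], [0.05, -0.0332, 0.0071, -0.002, 0], [0.05, -0.0332, 0.0071, -0.002, 0], [0.05, 0, 0, 0, 0], [0.05, 0, 0, 0, 0]]
  ]
}}

```text
time: 8.73
position: [0.5754, -0.0532, 0.117]
orientation: [180.0, -0.0, 90.2]
wrist_force: [-0.3, 0.0, -0.2]
finger_gap: 0.588
```

Run:
```python
from h import *
import pickle
s=r.state();p=r.read_camera("wrist");pickle.dump((s,p),open("w5.pkl","wb"));save(p,"w5.png",(180,130,330,300),4)
print(s["position"],s["orientation"],s["time"],s["finger_gap"],s["wrist_force"]);objs(s,p,.006)
```

```text
[ 0.57540725 -0.05322208  0.11699042] [ 1.79997773e+02 -1.26870387e-02  9.01685782e+01] 8.7333 0.5879113823013161 [-0.2980641   0.01631205 -0.21232454]
obj [361.  30.] 598 min [0.633 0.065 0.006] max [0.73  0.1   0.009] top c [0.6814 0.0824 0.0074] rect [678.  94.] [100.  30.] 18
obj [229.  44.] 707 min [0.54  0.059 0.006] max [0.568 0.087 0.029] top c [0.5539 0.0729 0.0262] rect [554.  73.] [28. 26.] 42
obj [103.  59.] 1941 min [0.429 0.047 0.006] max [0.466 0.087 0.04 ] top c [0.4462 0.0674 0.0375] rect [448.  67.] [40. 37.] 84
obj [ 67. 152.] 239 min [ 0.38  -0.036  0.006] max [0.402 0.015 0.009] top c [ 0.3909 -0.0106  0.0073] rect [391. -11.] [51. 21.] 90
obj [252. 168.] 388 min [ 0.567 -0.047  0.007] max [ 0.582 -0.022  0.018] top c [ 0.5748 -0.0349  0.0147] rect [573. -34.] [24. 16.] 80
obj [248. 201.] 622 min [ 0.561 -0.091  0.006] max [ 0.582 -0.048  0.019] top c [ 0.5718 -0.066   0.0165] rect [569. -70.] [42. 20.] 82
obj [115. 214.] 619 min [ 0.436 -0.084  0.007] max [ 0.461 -0.06   0.042] top c [ 0.4487 -0.0726  0.0386] rect [449. -72.] [25. 23.] 60
obj [318. 217.] 487 min
[... 502 characters left out ...]
.] [ 4. 17.] 89
obj [376. 219.] 123 min [ 0.668 -0.087  0.006] max [ 0.73  -0.083  0.009] top c [ 0.6987 -0.085   0.0073] rect [699. -85.] [ 4. 62.] 90
obj [360. 276.] 150 min [ 0.677 -0.157  0.006] max [ 0.699 -0.141  0.029] top c [ 0.686  -0.1443  0.027 ] rect [ 687. -147.] [21. 13.] 20
obj [145. 284.] 25 min [ 0.45  -0.163  0.008] max [ 0.467 -0.16   0.01 ] top c [ 0.4586 -0.1615  0.0092] rect [ 459. -161.] [17.  2.] 13
obj [154. 336.] 65 min [ 0.442 -0.247  0.006] max [ 0.464 -0.24   0.011] top c [ 0.4526 -0.2435  0.0086] rect [ 453. -244.] [22.  5.] 11
obj [141. 361.] 90 min [ 0.415 -0.317  0.006] max [ 0.432 -0.278  0.011] top c [ 0.4237 -0.2974  0.0088] rect [ 420. -298.] [11. 38.] 23
```

View pics/w5.png

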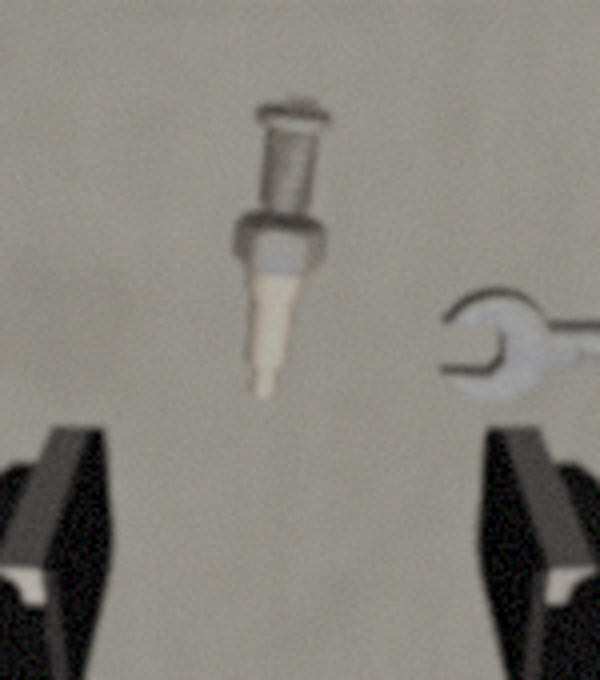

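Run:
```python
from h import *
import pickle
s,p=pickle.load(open("w5.pkl","rb"))
q=lambda u,v,z: wz(s,p,np.array([180+u/4]),np.array([130+v/4]),z)[0].round(4)
a=q(298,97,.009);b=q(263,400,.007);print(a,b,np.linalg.norm(a-b),np.degrees(np.arctan2(*(a-b)[1::-1])),(a+b)/2)
print(q(235,240,.009),q(326,240,.009),q(281,243,.017))
X=wX(s,p)[145:220,225:280].reshape(-1,3);X=X[X[:,2]>.009][:,:2]
vx,vy,x0,y0=cv2.fitLine((X*1000).astype(np.float32),cv2.DIST_HUBER,0,.01,.01).ravel();print(np.degrees(np.arctan2(vy,vx)),x0,y0,X.min(0),X.max(0))
```

```text
[ 0.5756 -0.0221  0.009 ] [ 0.5677 -0.0946  0.007 ] 0.07295656241901753 83.7812709602613 [ 0.57165 -0.05835  0.008  ]
[ 0.5618 -0.0543  0.009 ] [ 0.582  -0.0543  0.009 ] [ 0.5721 -0.0524  0.017 ]
85.3533 571.81256 -49.58578 [ 0.56110444 -0.08109397] [0.58206867 0.02771523]
```

Request:
{"name": "apply_moves", "arguments": {
  "moves": [
    [[0.045, 0, 0, 0, 5.7], [0.045, -0.0016, -0.0033, 0.02, 0], [0.045, 0, 0, 0.03, 0], [0.045, 0, 0, 0.03, 0], [0.045, 0, 0, 0.02, 0], [0.045, 0, 0, 0.008, 0], [0.045, 0, 0, 0, 0], [0.045, 0, 0, 0, 0]]
  ]
}}

```text
time: 9.45
position: [0.5717, -0.0526, 0.0097]
orientation: [-180.0, -0.0, 84.7]
wrist_force: [1.1, 0.2, -0.2]
finger_gap: 0.527
```

Request:
{"name": "apply_moves", "arguments": {
  "moves": [
    [[0.045, -0.002, 0, 0.004, 0], [0.045, 0, 0, 0, 0], [0.012, 0, 0, 0, 0], [0.012, 0, 0, 0, 0], [0.012, 0, 0, 0, 0], [0.012, 0, 0, 0, 0], [0.012, 0, 0, 0, 0], [0.012, 0, 0, 0, 0]]
  ]
}}

```text
time: 10.12
position: [0.5716, -0.0555, 0.0061]
orientation: [179.9, 0.0, 84.6]
wrist_force: [-1.7, -0.0, 5.4]
finger_gap: 0.198
```

Request:
{"name": "apply_moves", "arguments": {
  "moves": [
    [[0.012, 0, 0, -0.015, 0], [0.012, 0, 0, -0.03, 0], [0.012, 0, 0, -0.03, 0], [0.012, 0, 0, -0.02, 0], [0.012, 0.0301, -0.0114, 0, 0], [0.012, 0.0301, -0.0114, 0, 0], [0.012, 0.0301, -0.0114, 0, 0], [0.012, 0.0301, -0.0114, 0, 0], [0.012, 0.0301, -0.0114, 0, 0], [0.012, 0.0301, -0.0114, 0, 0], [0.012, 0.0301, -0.0114, 0, 0], [0.012, 0.0301, -0.0114, 0, 0], [0.012, 0.0301, -0.0114, 0, 0], [0.012, 0.0301, -0.0114, 0, 0], [0.012, 0, 0, 0, -7], [0.012, 0, 0, 0, -7], [0.012, 0, 0, 0, -7], [0.012, 0, 0, 0, -7], [0.012, 0, 0, 0, -7], [0.012, 0, 0, 0, -7]]
  ]
}}

```text
time: 11.78
position: [0.486, 0.2549, 0.1006]
orientation: [180.0, 0.0, 127.0]
wrist_force: [-0.4, 0.4, -1.4]
finger_gap: 0.198
```

Request:
{"name": "apply_moves", "arguments": {
  "moves": [
    [[0.012, 0, 0, 0, -7], [0.012, 0, 0, 0, -7], [0.012, 0, 0, 0, -7], [0.012, 0, 0, 0, -7], [0.012, 0, 0, 0, -7], [0.012, 0, 0, 0, -7], [0.012, 0, 0, 0.02, 0], [0.012, 0, 0, 0.02, 0], [0.012, 0, 0, 0, 0], [0.012, 0, 0, 0, 0]]
  ]
}}

```text
time: 12.62
position: [0.4858, 0.2548, 0.0601]
orientation: [-180.0, -0.1, 168.6]
wrist_force: [0.0, 0.6, 1.3]
finger_gap: 0.194
```

Run:
```python
from h import *
import pickle
s=r.state();p=r.read_camera("wrist");pickle.dump((s,p),open("w6.pkl","wb"));save(p,"w6.png",s=1.5)
print(s["position"],s["orientation"],s["time"],s["finger_gap"],s["wrist_force"])
```

```text
[0.48575971 0.25477256 0.06012602] [-1.79954321e+02 -7.78991022e-02  1.68603821e+02] 12.6167 0.1936487100180927 [0.04902443 0.6275151  1.33233955]
```

View pics/w6.png

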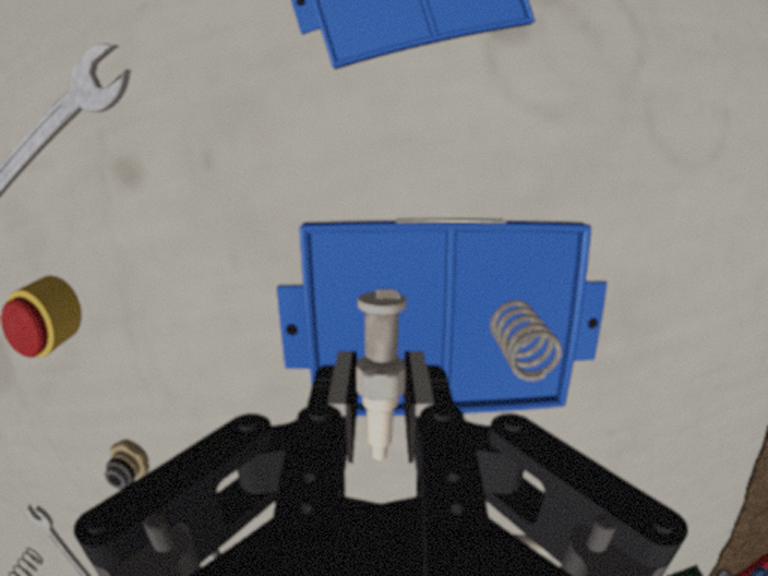

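Request:
{"name": "apply_moves", "arguments": {
  "moves": [
    [[0.012, 0, 0, 0.02, 0], [0.012, 0, 0, 0.015, 0], [0.012, 0, 0, 0.01, 0], [0.012, 0, 0, 0.004, 0], [0.012, 0, 0, 0, 0], [0.012, 0, 0, 0, 0]]
  ]
}}

```text
time: 13.17
position: [0.4864, 0.2551, 0.012]
orientation: [180.0, 0.0, 168.6]
wrist_force: [0.2, -0.4, -0.8]
finger_gap: 0.199
```

Lower the last 2.5 mm and release just wide enough to stay inside the 62 mm.

Request:
{"name": "apply_moves", "arguments": {
  "moves": [
    [[0.012, 0, 0, 0.0025, 0], [0.012, 0, 0, 0, 0], [0.012, 0, 0, 0, 0], [0.026, 0, 0, 0, 0], [0.026, 0, 0, 0, 0], [0.026, 0, 0, 0, 0], [0.026, 0, 0, 0, 0], [0.026, 0, 0, -0.015, 0], [0.026, 0, 0, -0.03, 0], [0.026, 0, 0, -0.03, 0], [0.04, 0, 0, -0.025, 0], [0.05, 0, 0, 0, 7], [0.05, 0, 0, 0, 7], [0.05, 0, 0, 0, 7], [0.05, 0, 0, 0, 7], [0.05, 0, 0, 0, 7], [0.05, 0, 0, 0, 7]]
  ]
}}

```text
time: 14.58
position: [0.486, 0.2549, 0.1088]
orientation: [-180.0, -0.0, 126.3]
wrist_force: [0.4, -1.0, 0.4]
finger_gap: 0.586
```

Run:
```python
from h import *
import pickle
s=r.state();p=r.read_camera("wrist");pickle.dump((s,p),open("w7.pkl","wb"));save(p,"w7.png",s=1.5)
print(s["position"],s["orientation"],s["time"],s["finger_gap"],s["wrist_force"]);objs(s,p,.015)
```

```text
[0.48595484 0.2549033  0.10884251] [-1.79999948e+02 -3.98370110e-03  1.26268683e+02] 14.5833 0.5858410105598673 [ 0.44219236 -1.00905639  0.42536235]
obj [506.  16.] 84 min [0.567 0.552 0.015] max [0.598 0.577 0.018] top c [0.5828 0.5642 0.0166] rect [583. 563.] [ 6. 38.] 53
obj [320. 149.] 751 min [0.489 0.307 0.015] max [0.513 0.331 0.045] top c [0.5009 0.3187 0.0417] rect [501. 318.] [23. 24.] 47
obj [237. 176.] 287 min [0.455 0.254 0.015] max [0.477 0.269 0.022] top c [0.4661 0.2615 0.0187] rect [466. 260.] [14. 21.] 76
obj [261. 201.] 537 min [0.479 0.246 0.015] max [0.521 0.265 0.022] top c [0.4993 0.2556 0.0193] rect [500. 252.] [17. 42.] 77
obj [347. 336.] 49 min [0.668 0.175 0.015] max [0.679 0.185 0.019] top c [0.6736 0.1798 0.0171] rect [673. 180.] [ 9. 12.] 79
```

View pics/w7.png

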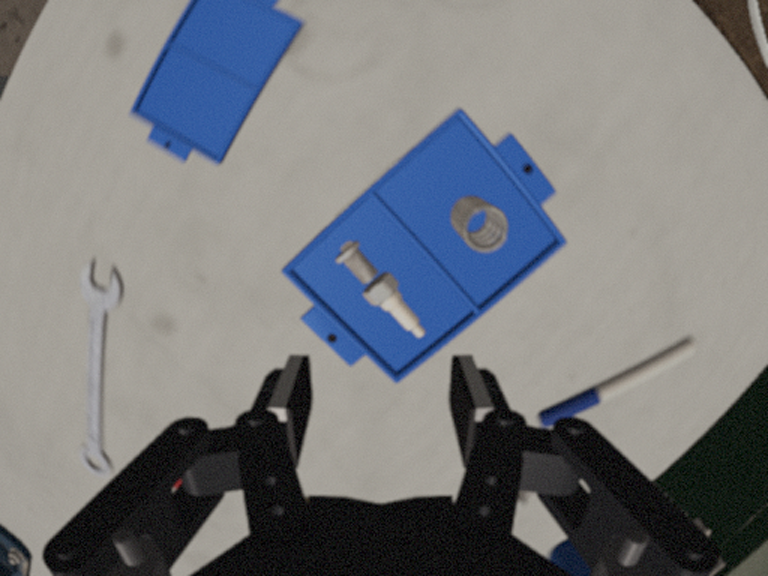

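Request:
{"name": "apply_moves", "arguments": {
  "moves": [
    [[0.05, 0, 0, 0, 6.05], [0.05, 0, 0, 0, 6.05], [0.05, 0, 0, 0, 6.05], [0.05, 0, 0, 0, 6.05], [0.05, 0, 0, 0, 6.05], [0.05, 0, 0, 0, 6.05], [0.05, -0.0327, -0.0037, 0, 0], [0.05, -0.0327, -0.0037, 0, 0], [0.05, -0.0327, -0.0037, 0, 0], [0.05, -0.0327, -0.0037, 0, 0], [0.05, -0.0327, -0.0037, 0, 0], [0.05, -0.0327, -0.0037, 0, 0], [0.05, -0.0327, -0.0037, 0, 0], [0.05, -0.0327, -0.0037, 0, 0], [0.05, -0.0327, -0.0037, 0, 0], [0.05, -0.0327, -0.0037, 0, 0], [0.05, 0, 0, 0, 0], [0.05, 0, 0, 0, 0]]
  ]
}}

```text
time: 16.13
position: [0.4507, -0.0736, 0.1088]
orientation: [180.0, -0.0, 90.3]
wrist_force: [-0.2, 1.1, -0.0]
finger_gap: 0.585
```

Run:
```python
from h import *
import pickle
s=r.state();p=r.read_camera("wrist");pickle.dump((s,p),open("w8.pkl","wb"));save(p,"w8.png",s=1.5)
print(s["position"],s["orientation"],s["time"],s["finger_gap"],s["wrist_force"]);objs(s,p,.015)
```

```text
[ 0.45069972 -0.07362042  0.10882395] [ 1.79991696e+02 -3.88527265e-03  9.02686723e+01] 16.1333 0.5849465378976503 [-0.22346463  1.10029971 -0.00306103]
obj [248.  21.] 2087 min [0.426 0.047 0.015] max [0.465 0.082 0.04 ] top c [0.4456 0.065  0.0373] rect [446.  64.] [40. 35.] 1
obj [381.  25.] 455 min [0.543 0.062 0.015] max [0.563 0.083 0.029] top c [0.5539 0.0729 0.0262] rect [553.  72.] [19. 20.] 52
obj [251. 199.] 690 min [ 0.436 -0.084  0.015] max [ 0.46  -0.06   0.041] top c [ 0.4482 -0.0722  0.0385] rect [448. -72.] [23. 24.] 38
obj [469. 267.] 335 min [ 0.676 -0.166  0.015] max [ 0.701 -0.141  0.043] top c [ 0.6885 -0.1539  0.0398] rect [ 688. -154.] [23. 25.] 43
```

View pics/w8.png

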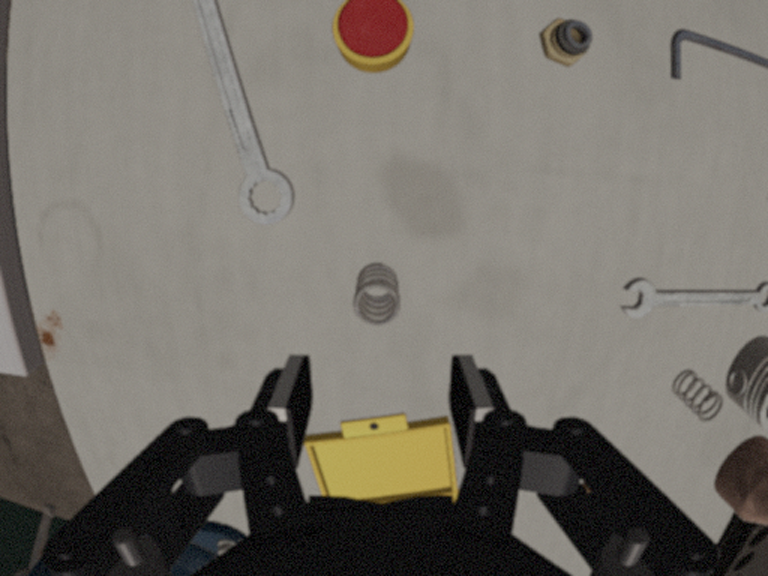

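Request:
{"name": "apply_moves", "arguments": {
  "moves": [
    [[0.05, 0.001, -0.0022, 0.02, 0], [0.05, 0, 0, 0.03, 0], [0.05, 0, 0, 0.025, 0], [0.05, 0, 0, 0.014, 0], [0.05, 0, 0, 0.006, 0], [0.05, 0, 0, 0, 0], [0.05, 0, 0, 0, 0], [0.015, 0, 0, 0, 0], [0.015, 0, 0, 0, 0], [0.015, 0, 0, 0, 0], [0.015, 0, 0, 0, 0], [0.015, 0, 0, 0, 0], [0.015, 0, 0, 0, 0]]
  ]
}}

```text
time: 17.27
position: [0.4491, -0.0713, 0.0149]
orientation: [179.9, 0.0, 90.3]
wrist_force: [0.3, 2.6, 6.5]
finger_gap: 0.267
```

Request:
{"name": "apply_moves", "arguments": {
  "moves": [
    [[0.015, 0, 0, -0.015, 0], [0.015, 0, 0, -0.035, 0], [0.015, 0, 0, -0.04, 0], [0.015, 0, 0, -0.04, 0], [0.015, 0, 0, -0.035, 0], [0.015, -0.035, 0.002, -0.02, 0], [0.015, -0.035, 0.002, 0, 0], [0.015, -0.035, 0.002, 0, 0], [0.015, -0.035, 0.002, 0, 0], [0.015, -0.035, 0.002, 0, 0], [0.015, -0.035, 0.002, 0, 0], [0.015, 0, 0, 0, 0], [0.015, 0, 0, 0, 0]]
  ]
}}

```text
time: 18.35
position: [0.4614, -0.2825, 0.199]
orientation: [180.0, 0.0, 90.2]
wrist_force: [-0.3, 0.8, -0.9]
finger_gap: 0.267
```

Run:
```python
from h import *
import pickle
s=r.state();p=r.read_camera("wrist");pickle.dump((s,p),open("w9.pkl","wb"));save(p,"w9.png",s=1.5)
print(s["position"],s["orientation"],s["time"],s["finger_gap"],s["wrist_force"]);trays(s,p,"yel")
X=wX(s,p);m=(X[...,2]>.03)&(X[...,1]<-.15)&(X[...,2]<.3)&(X[...,0]<.42);print(X[m].max(0),X[m].min(0))
```

```text
[ 0.46137651 -0.28249894  0.19898475] [1.79979396e+02 5.19149323e-03 9.01718526e+01] 18.35 0.2673214923889973 [-0.2583111   0.80323735 -0.93433323]
yel [  198    60   111   177 13787] z 0.0031 [ 463.5 -269.3] [ 99.1 213.7] 9.9 mean [ 0.4633 -0.2618]
[ 0.41999587 -0.26721867  0.29907148] [ 0.09687811 -0.4246551   0.03002649]
```

View pics/w9.png

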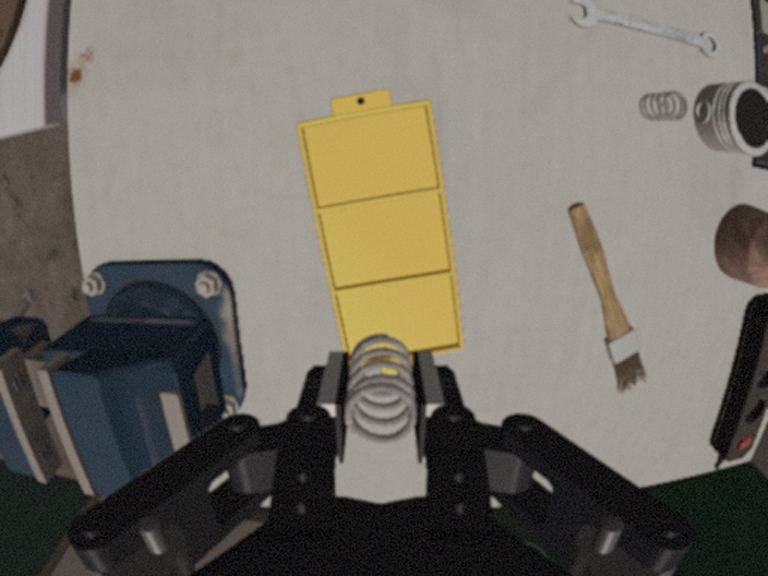

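Run:
```python
from h import *
import pickle
s,p=pickle.load(open("w9.pkl","rb"))
q=lambda u,v: wz(s,p,np.array([u/1.5]),np.array([v/1.5]),.01)[0,:2]
a,b,c=q(299,125),q(430,102),q(463,348);print(a,b,c,np.linalg.norm(a-b),np.linalg.norm(b-c),(a+c)/2)
print(np.degrees(np.arctan2(*(b-a)[::-1])),np.degrees(np.arctan2(*(b-c)[::-1]))-90)
ctr=(a+c)/2
for d in(-.066,0,.066): print(ctr+d*np.array([-np.sin(np.radians(10)),np.cos(np.radians(10))]))
```

```text
[ 0.40092888 -0.1864016 ] [ 0.49689615 -0.16971678] [ 0.53038088 -0.36541323] 0.0974068845270036 0.19854049397942486 [ 0.46565488 -0.27590742]
9.862826488509956 9.70959078643952
[ 0.47711566 -0.34090473]
[ 0.46565488 -0.27590742]
[ 0.4541941  -0.21091011]
```

Request:
{"name": "apply_moves", "arguments": {
  "moves": [
    [[0.015, -0.0287, 0.0075, 0, 0], [0.015, -0.0287, 0.0075, 0.01, 0], [0.015, 0, 0, 0.025, 0], [0.015, 0, 0, 0.025, 0], [0.015, 0, 0, 0.025, 0], [0.015, 0, 0, 0.025, 0], [0.015, 0, 0, 0.025, 0], [0.015, 0, 0, 0.02, 0], [0.015, 0, 0, 0, 0], [0.015, 0, 0, 0, 0]]
  ]
}}

```text
time: 19.23
position: [0.4772, -0.3373, 0.0439]
orientation: [-179.9, -0.1, 90.4]
wrist_force: [0.8, 0.5, 0.0]
finger_gap: 0.266
```

Request:
{"name": "apply_moves", "arguments": {
  "moves": [
    [[0.015, -0.0025, 0, 0.015, 0], [0.015, 0, 0, 0.008, 0], [0.015, 0, 0, 0.002, 0], [0.015, 0, 0, 0, 0], [0.015, 0, 0, 0, 0]]
  ]
}}

```text
time: 19.65
position: [0.4774, -0.341, 0.0196]
orientation: [180.0, 0.0, 90.3]
wrist_force: [-0.6, 0.9, 0.4]
finger_gap: 0.265
```

Request:
{"name": "apply_moves", "arguments": {
  "moves": [
    [[0.015, 0, 0, 0.0015, 0], [0.015, 0, 0, 0, 0], [0.015, 0, 0, 0, 0], [0.045, 0, 0, 0, 0], [0.045, 0, 0, 0, 0], [0.045, 0, 0, 0, 0], [0.045, 0, 0, 0, 0], [0.045, 0, 0, -0.02, 0], [0.045, 0, 0, -0.03, 0], [0.045, 0, 0, -0.035, 0], [0.045, 0, 0, -0.035, 0], [0.045, 0, 0, -0.035, 0], [0.045, 0, 0, 0, 0], [0.045, 0, 0, 0, 0]]
  ]
}}

```text
time: 20.82
position: [0.4775, -0.3414, 0.1741]
orientation: [179.8, 0.1, 90.3]
wrist_force: [0.6, -0.6, 0.1]
finger_gap: 0.527
```

Run:
```python
from h import *
import pickle
s=r.state();p=r.read_camera("wrist");pickle.dump((s,p),open("w10.pkl","wb"));save(p,"w10.png",s=1.5)
print(s["position"],s["orientation"],s["time"],s["finger_gap"],s["wrist_force"]);trays(s,p,"yel");objs(s,p,.018)
```

```text
[ 0.47754611 -0.3413887   0.174065  ] [1.79843062e+02 1.37791961e-01 9.03178298e+01] 20.8167 0.5266110975740466 [ 0.64770044 -0.59960433  0.07577205]
yel [  179     3   122   211 17658] z 0.0032 [ 464.3 -275.5] [ 99.2 226.5] 9.8 mean [ 0.4638 -0.2702]
obj [447.  18.] 328 min [ 0.676 -0.166  0.018] max [ 0.7   -0.143  0.043] top c [ 0.6881 -0.1545  0.04  ] rect [ 688. -154.] [23. 23.] 67
obj [253. 179.] 411 min [ 0.465 -0.355  0.018] max [ 0.489 -0.33   0.045] top c [ 0.4769 -0.3423  0.0415] rect [ 477. -342.] [23. 23.] 50
```

View pics/w10.png

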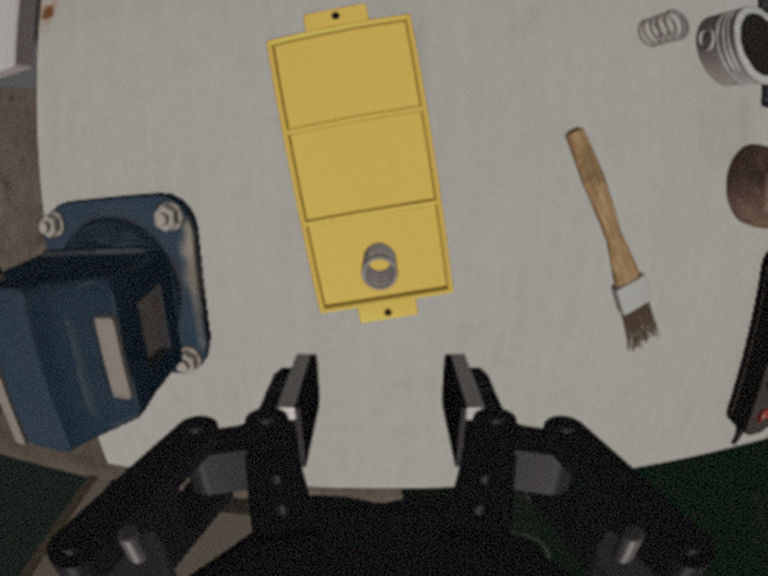

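Request:
{"name": "apply_moves", "arguments": {
  "moves": [
    [[0.045, 0.0345, 0.0065, 0.005, 0.3], [0.045, 0.0345, 0.0065, 0.005, 0], [0.045, 0.0345, 0.0065, 0.005, 0], [0.045, 0.0345, 0.0065, 0.005, 0], [0.045, 0.0345, 0.0065, 0.005, 0], [0.045, 0.0345, 0.0065, 0.005, 0], [0.045, 0.0345, 0.0065, 0.005, 0], [0.045, 0.0345, 0.0065, 0.005, 0], [0.045, 0.0345, 0.0065, 0.005, 0], [0.045, 0.0345, 0.0065, 0.005, 0], [0.045, 0.0345, 0.0065, 0.005, 0], [0.045, 0.0345, 0.0065, 0.005, 0], [0.045, 0, 0, 0, 0], [0.045, 0, 0, 0, 0]]
  ]
}}

```text
time: 22.03
position: [0.554, 0.0746, 0.1104]
orientation: [-179.8, -0.0, 90.2]
wrist_force: [-0.6, 0.8, 0.4]
finger_gap: 0.528
```

Run:
```python
from h import *
import pickle
s=r.state();p=r.read_camera("wrist");pickle.dump((s,p),open("w11.pkl","wb"));save(p,"w11.png",(170,100,340,300),3)
print(s["position"],s["orientation"],s["time"],s["finger_gap"],s["wrist_force"]);objs(s,p,.012);objs(s,p,.023)
```

```text
[0.55398086 0.0746364  0.11039818] [-1.79814467e+02 -1.12527571e-03  9.01921057e+01] 22.0333 0.5279064720481661 [-0.63396585  0.81326769  0.3756669 ]
obj [398.  54.] 251 min [0.669 0.188 0.012] max [0.683 0.209 0.018] top c [0.6761 0.1984 0.015 ] rect [676. 198.] [21. 14.] 87
obj [394.  85.] 437 min [0.664 0.149 0.012] max [0.682 0.185 0.02 ] top c [0.6724 0.168  0.0167] rect [670. 167.] [36. 17.] 79
obj [132. 203.] 1796 min [0.427 0.047 0.012] max [0.466 0.088 0.04 ] top c [0.4457 0.0677 0.0367] rect [448.  69.] [37. 40.] 27
obj [255. 195.] 458 min [0.544 0.066 0.012] max [0.564 0.084 0.029] top c [0.554  0.0737 0.0261] rect [554.  75.] [18. 19.] 88
obj [363. 365.] 138 min [ 0.677 -0.162  0.013] max [ 0.7   -0.141  0.042] top c [ 0.6917 -0.148   0.0386] rect [ 690. -149.] [16. 23.] 55
obj [130. 205.] 1559 min [0.427 0.047 0.023] max [0.466 0.088 0.04 ] top c [0.4457 0.0677 0.0367] rect [448.  69.] [37. 40.] 27
obj [254. 199.] 223 min [0.546 0.066 0.023] max [0.562 0.082 0.029] top c [0.554  0.0737 0.0261] rect [554.  74.] [16. 15.] 90
obj [366. 368.] 88 min [ 0.68  -0.158  0.023] max [ 0.7   -0.141  0.042] top c [ 0.6917 -0.148   0.0386] rect [ 691. -147.] [11. 23.] 54
```

View pics/w11.png

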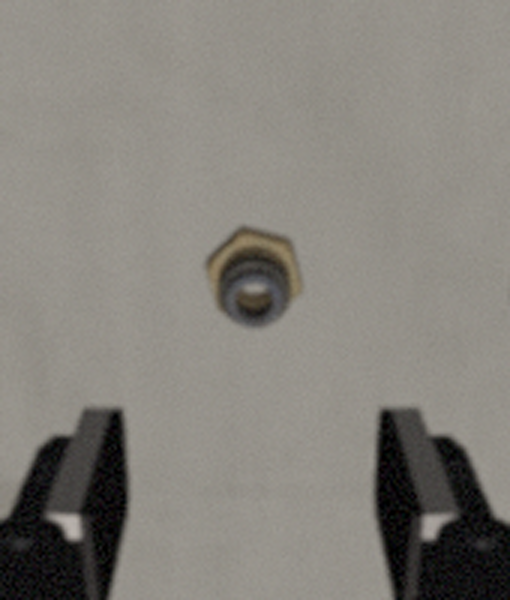

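Request:
{"name": "apply_moves", "arguments": {
  "moves": [
    [[0.045, -0.001, 0, 0.02, 0], [0.045, 0, 0, 0.03, 0], [0.045, 0, 0, 0.025, 0], [0.045, 0, 0, 0.015, 0], [0.045, 0, 0, 0.0085, 0], [0.045, 0, 0, 0, 0], [0.045, 0, 0, 0, 0], [0.045, 0, 0, 0, 0]]
  ]
}}

```text
time: 22.75
position: [0.5553, 0.0716, 0.0147]
orientation: [179.9, -0.0, 90.0]
wrist_force: [0.3, -0.0, 0.2]
finger_gap: 0.525
```

Request:
{"name": "apply_moves", "arguments": {
  "moves": [
    [[0.045, 0, 0, 0, 0], [0.045, 0, 0, 0, 0]]
  ]
}}

```text
time: 22.92
position: [0.5552, 0.072, 0.0147]
orientation: [179.9, -0.0, 90.0]
wrist_force: [-0.5, -0.4, 0.9]
finger_gap: 0.527
```

Request:
{"name": "apply_moves", "arguments": {
  "moves": [
    [[0.045, 0.0018, -0.0012, 0.0047, 0], [0.045, 0, 0, 0, 0], [0.045, 0, 0, 0, 0], [0.01, 0, 0, 0, 0], [0.01, 0, 0, 0, 0], [0.01, 0, 0, 0, 0], [0.01, 0, 0, 0, 0], [0.01, 0, 0, 0, 0], [0.01, 0, 0, 0, 0]]
  ]
}}

```text
time: 23.67
position: [0.5538, 0.0739, 0.0094]
orientation: [180.0, -0.0, 90.0]
wrist_force: [-0.2, 1.0, 5.8]
finger_gap: 0.216
```

Request:
{"name": "apply_moves", "arguments": {
  "moves": [
    [[0.01, 0, 0, -0.01, 0], [0.01, 0, 0, -0.02, 0], [0.01, 0, 0, -0.03, 0], [0.01, 0, 0, -0.03, 0], [0.01, 0, 0, -0.03, 0], [0.01, -0.035, -0.0089, 0, 0], [0.01, -0.035, -0.0089, 0, 0], [0.01, -0.035, -0.0089, 0, 0], [0.01, -0.035, -0.0089, 0, 0], [0.01, -0.035, -0.0089, 0, 0], [0.01, -0.035, -0.0089, 0, 0], [0.01, -0.035, -0.0089, 0, 0], [0.01, -0.035, -0.0089, 0, 0], [0.01, -0.035, -0.0089, 0, 0], [0.01, -0.034, -0.0089, 0, 0], [0.01, 0, 0, 0.03, 0], [0.01, 0, 0, 0.03, 0], [0.01, 0, 0, 0, 0], [0.01, 0, 0, 0, 0]]
  ]
}}

```text
time: 25.25
position: [0.4642, -0.2748, 0.0688]
orientation: [-179.9, -0.1, 90.0]
wrist_force: [-0.2, -0.0, -0.2]
finger_gap: 0.213
```

Run:
```python
from h import *
import pickle
s=r.state();p=r.read_camera("wrist");pickle.dump((s,p),open("w12.pkl","wb"));save(p,"w12.png",s=1.5)
print(s["position"],s["orientation"],s["time"],s["finger_gap"],s["wrist_force"])
```

```text
[ 0.46417714 -0.27484605  0.06875725] [-1.79866288e+02 -1.10102581e-01  9.00025608e+01] 25.25 0.2134202839017235 [-0.23593517 -0.02148629 -0.21660907]
```

View pics/w12.png

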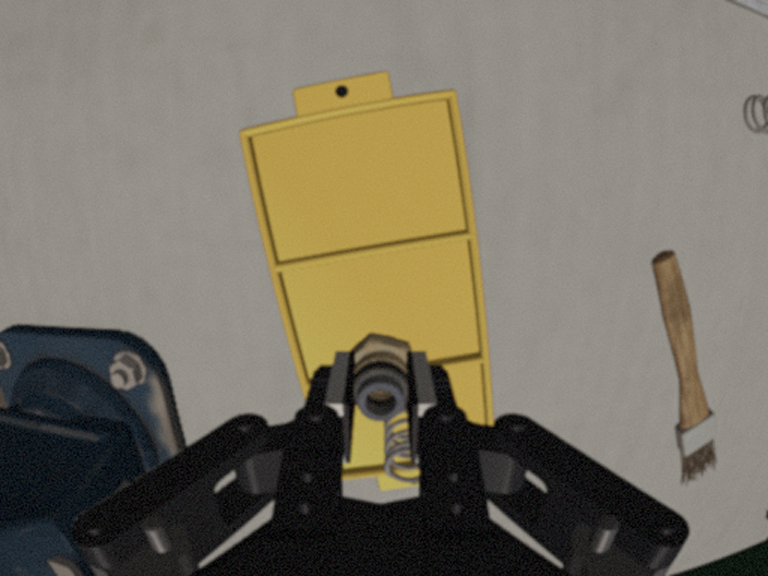

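Request:
{"name": "apply_moves", "arguments": {
  "moves": [
    [[0.01, 0, 0, 0.025, 0], [0.01, 0, 0, 0.018, 0], [0.01, 0, 0, 0.009, 0], [0.01, 0, 0, 0.002, 0], [0.01, 0, 0, 0, 0], [0.01, 0, 0, 0, 0]]
  ]
}}

```text
time: 25.8
position: [0.4653, -0.2754, 0.0163]
orientation: [179.9, 0.1, 90.0]
wrist_force: [-0.0, -0.0, -1.1]
finger_gap: 0.216
```

Request:
{"name": "apply_moves", "arguments": {
  "moves": [
    [[0.01, 0, 0, 0.0035, 0], [0.01, 0, 0, 0, 0], [0.01, 0, 0, 0, 0], [0.04, 0, 0, 0, 0], [0.04, 0, 0, 0, 0], [0.04, 0, 0, 0, 0], [0.04, 0, 0, 0, 0], [0.04, 0, 0, -0.02, 0], [0.04, 0, 0, -0.03, 0], [0.04, 0, 0, -0.035, 0], [0.05, 0, 0, -0.035, 0], [0.06, 0, 0, -0.03, 0], [0.06, 0, 0, 0, 0], [0.06, 0, 0, 0, 0]]
  ]
}}

```text
time: 26.97
position: [0.4651, -0.2754, 0.163]
orientation: [179.9, 0.1, 90.0]
wrist_force: [-0.6, 0.6, -0.8]
finger_gap: 0.701
```

Run:
```python
from h import *
import pickle
s=r.state();p=r.read_camera("wrist");pickle.dump((s,p),open("w13.pkl","wb"));save(p,"w13.png",s=1.5)
print(s["position"],s["orientation"],s["time"],s["finger_gap"],s["wrist_force"]);objs(s,p,.016)
```

```text
[ 0.46506327 -0.27544834  0.16295228] [1.79857388e+02 1.06362213e-01 9.00203637e+01] 26.9667 0.701375215132718 [-0.59359414  0.60625677 -0.83834195]
obj [461.  74.] 360 min [ 0.676 -0.166  0.017] max [ 0.7   -0.142  0.043] top c [ 0.6883 -0.154   0.0398] rect [ 688. -154.] [23. 23.] 42
obj [253. 178.] 306 min [ 0.454 -0.285  0.016] max [ 0.474 -0.265  0.033] top c [ 0.4649 -0.2755  0.0296] rect [ 464. -275.] [20. 19.] 7
obj [265. 242.] 453 min [ 0.465 -0.354  0.016] max [ 0.489 -0.331  0.045] top c [ 0.477  -0.3425  0.0418] rect [ 477. -342.] [23. 23.] 68
```

View pics/w13.png

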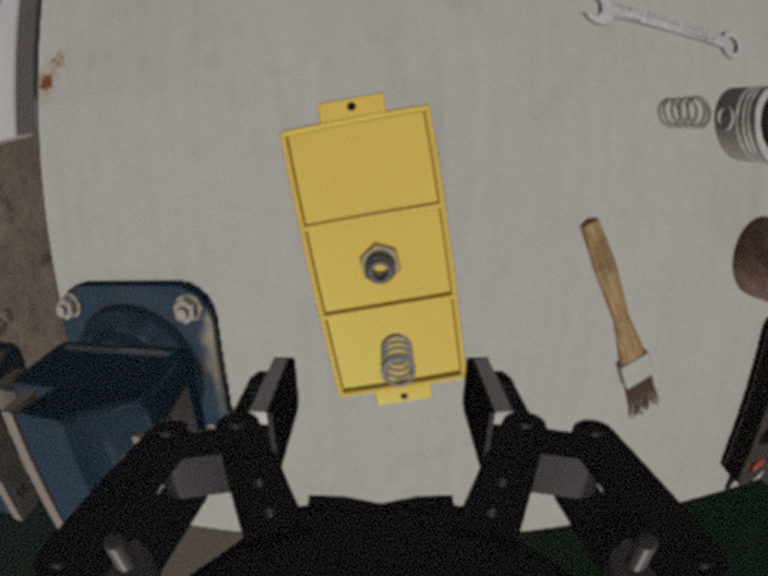

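Request:
{"name": "apply_moves", "arguments": {
  "moves": [
    [[0.065, 0.0343, -0.0019, 0.005, 0], [0.065, 0.0343, -0.0019, 0.005, 0], [0.065, 0.0343, -0.0019, 0.005, 0], [0.065, 0.0343, -0.0019, 0.005, 0], [0.065, 0.0343, -0.0019, 0.005, 0], [0.065, 0.0343, -0.0019, 0.005, 0], [0.065, 0.0343, -0.0019, 0.005, 0], [0.065, 0.0343, -0.0019, 0.005, 0], [0.065, 0.0343, -0.0019, 0.005, 0], [0.065, 0.0343, -0.0019, 0.005, 0], [0.065, 0, 0, 0, 0], [0.065, 0, 0, 0, 0]]
  ]
}}

```text
time: 28.02
position: [0.4446, 0.0691, 0.1102]
orientation: [-179.8, -0.0, 90.2]
wrist_force: [-0.1, 0.0, 0.1]
finger_gap: 0.757
```

Run:
```python
from h import *
import pickle
s=r.state();p=r.read_camera("wrist");pickle.dump((s,p),open("w14.pkl","wb"));save(p,"w14.png",s=1.5)
print(s["position"],s["orientation"],s["time"],s["finger_gap"],s["wrist_force"]);objs(s,p,.012);objs(s,p,.034)
```

```text
[0.44462869 0.06913744 0.110208  ] [-1.79822941e+02 -5.60134512e-04  9.02150692e+01] 28.0167 0.7567814886452723 [-0.12503679  0.04023053  0.13634732]
obj [461.   8.] 157 min [0.63  0.242 0.012] max [0.65  0.264 0.016] top c [0.6401 0.2533 0.014 ] rect [639. 255.] [29. 10.] 56
obj [488.  68.] 151 min [0.669 0.187 0.012] max [0.682 0.21  0.019] top c [0.6752 0.1984 0.016 ] rect [674. 198.] [22. 13.] 80
obj [485.  95.] 263 min [0.663 0.15  0.012] max [0.679 0.185 0.02 ] top c [0.6715 0.1678 0.0167] rect [672. 168.] [16. 35.] 5
obj [256. 198.] 2051 min [0.426 0.05  0.012] max [0.465 0.088 0.041] top c [0.4458 0.068  0.0375] rect [445.  69.] [40. 37.] 4
obj [256. 203.] 1407 min [0.429 0.052 0.034] max [0.462 0.084 0.041] top c [0.4458 0.068  0.0375] rect [446.  68.] [33. 33.] 90
```

View pics/w14.png

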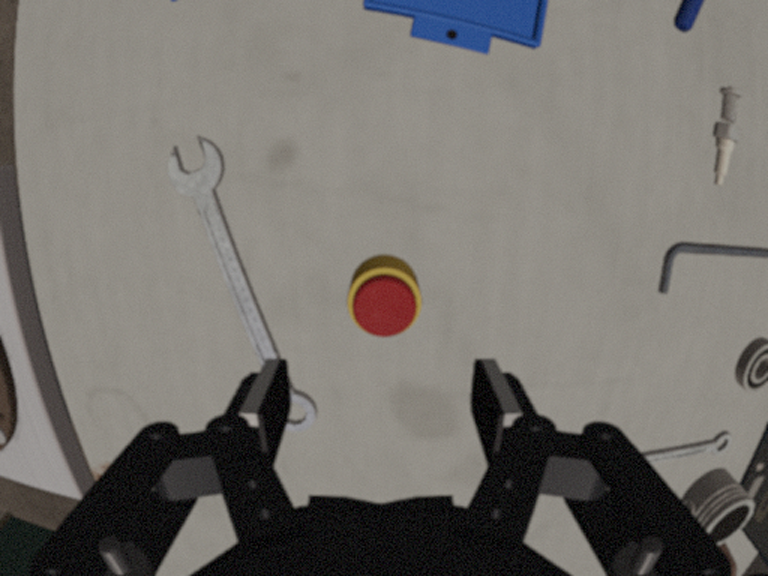

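Request:
{"name": "apply_moves", "arguments": {
  "moves": [
    [[0.065, -0.001, 0.001, 0.02, 0], [0.065, 0, 0, 0.03, 0], [0.065, 0, 0, 0.025, 0], [0.065, 0, 0, 0.015, 0], [0.065, 0, 0, 0.008, 0], [0.065, 0, 0, 0, 0], [0.065, 0, 0, 0, 0], [0.065, 0, 0, 0, 0]]
  ]
}}

```text
time: 28.73
position: [0.4471, 0.0664, 0.0143]
orientation: [179.9, -0.0, 90.0]
wrist_force: [1.2, 0.0, -0.4]
finger_gap: 0.76
```

Request:
{"name": "apply_moves", "arguments": {
  "moves": [
    [[0.065, 0.0015, -0.001, 0.0068, 0], [0.065, 0, 0, 0, 0], [0.065, 0, 0, 0, 0], [0.03, 0, 0, 0, 0], [0.03, 0, 0, 0, 0], [0.03, 0, 0, 0, 0], [0.03, 0, 0, 0, 0], [0.03, 0, 0, 0, 0], [0.03, 0, 0, 0, 0]]
  ],
  "grip_force": 45
}}

```text
time: 29.48
position: [0.4457, 0.0684, 0.0073]
orientation: [180.0, -0.0, 90.0]
wrist_force: [-0.6, 0.5, 6.8]
finger_gap: 0.45
```

Request:
{"name": "apply_moves", "arguments": {
  "moves": [
    [[0.03, 0, 0, -0.01, 0], [0.03, 0, 0, -0.025, 0], [0.03, 0, 0, -0.035, 0], [0.03, 0, 0, -0.03, 0], [0.03, -0.0349, 0.001, 0, 0], [0.03, -0.0349, 0.001, 0, 0], [0.03, -0.0349, 0.001, 0, 0], [0.03, -0.0349, 0.001, 0, 0], [0.03, -0.0349, 0.001, 0, 0], [0.03, -0.0349, 0.001, 0, 0], [0.03, -0.0349, 0.001, 0, 0], [0.03, -0.0346, 0.001, 0, 0], [0.03, 0, 0, 0.025, 0], [0.03, 0, 0, 0.025, 0], [0.03, 0, 0, 0, 0], [0.03, 0, 0, 0, 0]]
  ]
}}

```text
time: 30.82
position: [0.4532, -0.2103, 0.0563]
orientation: [-179.9, -0.1, 90.0]
wrist_force: [0.9, 0.7, -0.7]
finger_gap: 0.449
```

Run:
```python
from h import *
import pickle
s=r.state();p=r.read_camera("wrist");pickle.dump((s,p),open("w15.pkl","wb"));save(p,"w15.png",s=1.5)
print(s["position"],s["orientation"],s["time"],s["finger_gap"],s["wrist_force"])
```

```text
[ 0.45315085 -0.21025451  0.05631668] [-1.79867019e+02 -9.07184567e-02  9.00127389e+01] 30.8167 0.4488165589622919 [ 0.87992984  0.67625273 -0.70160148]
```

View pics/w15.png

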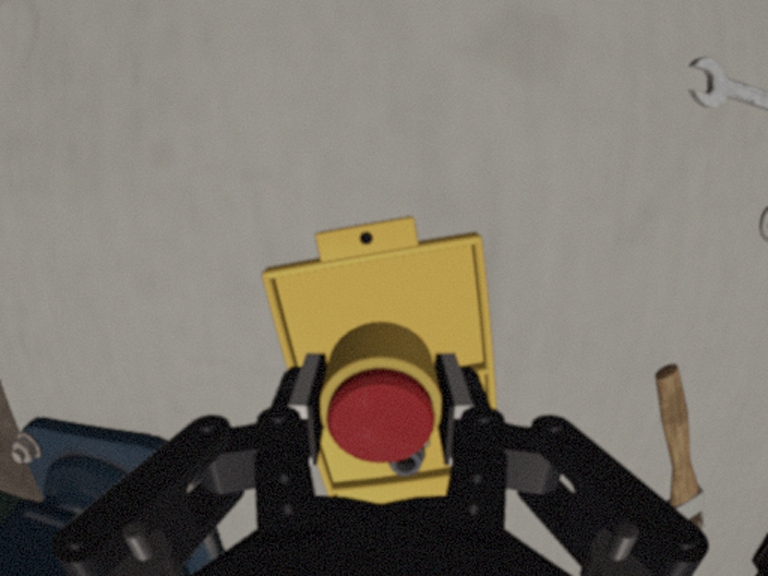

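Request:
{"name": "apply_moves", "arguments": {
  "moves": [
    [[0.03, 0, 0, 0.02, 0], [0.03, 0, 0, 0.014, 0], [0.03, 0, 0, 0.008, 0], [0.03, 0, 0, 0.002, 0], [0.03, 0, 0, 0, 0], [0.03, 0, 0, 0, 0]]
  ]
}}

```text
time: 31.37
position: [0.4542, -0.2107, 0.0137]
orientation: [179.9, 0.0, 90.0]
wrist_force: [0.1, -0.3, -1.5]
finger_gap: 0.45
```

Request:
{"name": "apply_moves", "arguments": {
  "moves": [
    [[0.03, 0, 0, 0.003, 0], [0.03, 0, 0, 0, 0], [0.03, 0, 0, 0, 0], [0.052, 0, 0, 0, 0], [0.052, 0, 0, 0, 0], [0.052, 0, 0, 0, 0], [0.052, 0, 0, 0, 0], [0.052, 0, 0, -0.015, 0], [0.052, 0, 0, -0.03, 0], [0.052, 0, 0, -0.035, 0], [0.052, 0, 0, -0.035, 0], [0.052, -0.015, 0, -0.03, 0], [0.052, -0.02, 0, -0.03, 0], [0.052, 0, 0, 0, 0], [0.052, 0, 0, 0, 0]]
  ]
}}

```text
time: 32.62
position: [0.4539, -0.2464, 0.186]
orientation: [179.9, 0.1, 89.9]
wrist_force: [0.1, 0.1, -0.1]
finger_gap: 0.61
```

Run:
```python
from h import *
import pickle
s=r.state();p=r.read_camera("wrist");pickle.dump((s,p),open("w16.pkl","wb"));save(p,"w16.png",s=1.5)
print(s["position"],s["orientation"],s["time"],s["finger_gap"],s["wrist_force"]);objs(s,p,.016);trays(s,p,"yel")
q=r.read_camera("side");save(q,"side1.png",(140,110,380,330),3.3)
```

```text
[ 0.45393353 -0.24642409  0.18597001] [1.79856287e+02 9.72826331e-02 8.99459711e+01] 32.6167 0.6101460417798188 [ 0.05781505  0.10408242 -0.11401754]
obj [455. 100.] 320 min [ 0.676 -0.166  0.016] max [ 0.7   -0.142  0.043] top c [ 0.6878 -0.1541  0.0397] rect [ 688. -154.] [23. 24.] 50
obj [253. 141.] 1261 min [ 0.434 -0.231  0.016] max [ 0.473 -0.191  0.043] top c [ 0.4533 -0.2117  0.0403] rect [ 454. -211.] [39. 39.] 90
obj [263. 197.] 257 min [ 0.454 -0.283  0.016] max [ 0.474 -0.265  0.032] top c [ 0.4657 -0.2753  0.0286] rect [ 464. -274.] [20. 18.] 0
obj [273. 255.] 378 min [ 0.465 -0.354  0.016] max [ 0.488 -0.33   0.044] top c [ 0.4768 -0.342   0.0411] rect [ 477. -342.] [23. 23.] 20
yel [  203    92   108   184 11853] z 0.0032 [ 464.3 -275.3] [ 99.1 225.6] 9.9 mean [ 0.4618 -0.2631]
```

View pics/w16.png

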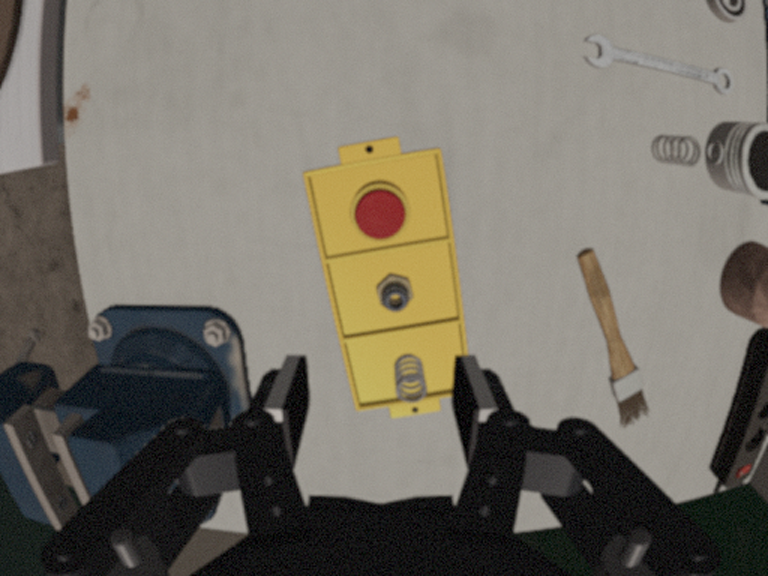

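View pics/side1.png

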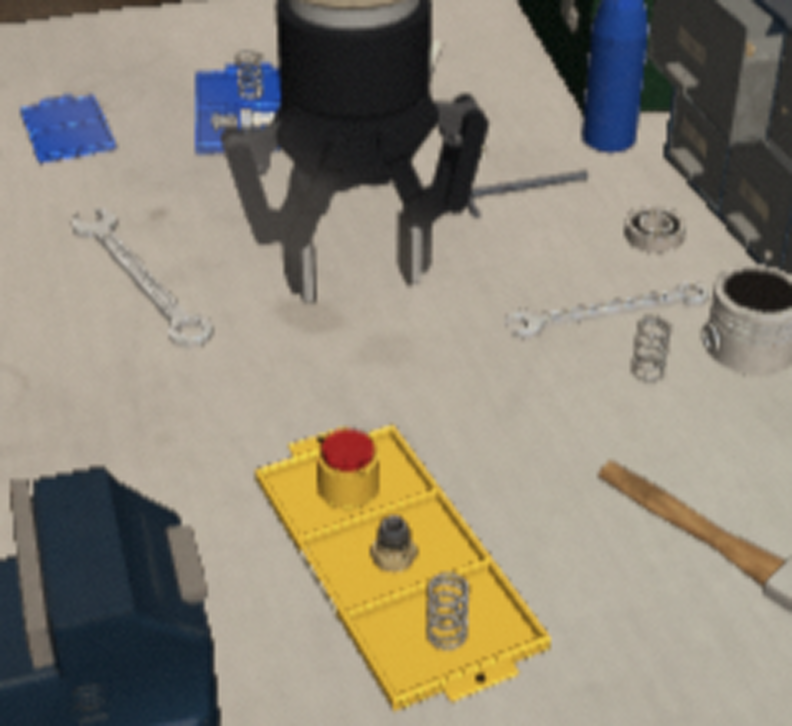

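The yellow tray holds the pot, union and spring upright (cap at 380,213, union at 395,292, spring at 410,378 in the wrist picture). The side picture shows the blue tray's spring and plug still in place and the spare spring where it was (650,348). I am handing in.

```bash
python3 -c "
from plant import r
print(r.sign_off())"
```

```text
the job is handed in; nothing more can be done
None
```

Both kits are made up and the job is handed in at about 33 s. I filled the blue tray first, then the yellow, and no move reported a force above about 7 N.

| Tray | Part | Measured position (x, y, m) | Compartment middle (x, y, m) |
|---|---|---|---|
| Blue (136 mm one) | valve spring, upright | 0.501, 0.319 | 0.5015, 0.319 |
| Blue (136 mm one) | spark plug, flat along its compartment | about 0.488, 0.2545 | 0.4885, 0.2546 |
| Yellow | valve spring, upright | 0.477, -0.342 | 0.476, -0.3405 |
| Yellow | brass union, upright | 0.465, -0.275 | 0.4645, -0.2755 |
| Yellow | grease pot, upright | 0.4535, -0.211 | 0.453, -0.2105 |

- **Final checks:** The last wrist picture showed all three yellow-tray parts upright and within about 2 mm of their middles. The blue tray was measured right after each placing. In the last side view, where the gripper partly hid it, the spring and plug still looked in place.
- **Spares:** I did not move either one. The spare spring was last measured at (0.688, -0.154), where it started. The gripper hid the spare plug in the last side view, so its last check was a wrist picture taken before I gripped the pot.
- **Disagreement:** At some hovering poses the measured tool position was 2–3 mm off what I had commanded. I corrected this from the measured position before the grips and releases where it mattered.

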